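Scoop slot-car wheels into a tub and set it out

ROBOT

A 6-joint arm with a two-finger parallel gripper is mounted at the origin on the work surface. World frame = base frame: x ahead of the robot, y to its left, z up, the work surface at z = 0. Lengths are in mm, angles in rad, forces in N, time in s.
With the tool pointing down it reaches from about 350 to 725 mm from the base axis. Payload 4.3 kg.
Tool frame: the origin (TCP) lies midway between the tips of the shut fingers; the grasp point (between the pads) lies 19 mm behind it; x points along the fingers, y is the direction in which the jaws open and shut, and the axes are right-handed (so a half turn about x gives the same grasp; the last joint's range is limited). The gripper opens to 85 mm and grips with 20 to 120 N. Pads are 22 mm wide; open, the fingers measure 114 mm over their backs; the gripper's body (76 mm by 85 mm) begins 54 mm behind the grasp point. The pads swing forward as they close: fully open they stand 13 mm farther back than shut.
Start: joints at [-1.426, 0.377, 0.081, 1.274, 0, 1.46], TCP at [144.939, -556.471, 231.329] pointing down, gripper open.
Joint ranges: [-2.72, 2.72], [-0.84, 1.66], [-1.02, 1.22], [-1.77, 2.12], [-1.37, 1.28], [-3.14, 3.14]. Speed limits (rad/s): [2.57, 2.57, 3.14, 3.14, 3.14, 3.14].

INTERFACE

Orientations are given as a unit quaternion [w, x, y, z].
In Python, from station import sensors, optics, ctrl gives the robot as it stands. The module is installed in compiled form; this text tells all that it offers.
- The arm moves only by the tool play_rows, never from a script. Its argument "increments" is a list of rows, each an object of numbers: "tx", "ty", "tz": the shift along the tool's x, y, z in mm; "ax", "ay", "az": the turn, a rotation vector about the tool's x, y, z in degrees; "gripper": the closure, from -1 (fully open) to 1 (shut). In form: [{"tx": .., "ty": .., "tz": .., "ax": .., "ay": .., "az": .., "gripper": ..}, ...]. A call has exactly 8 rows; each row is the pose to reach, as a shift and turn from the pose commanded when the call began, along the tool's axes at that moment; what a row does not reach only later rows make up. A row lasts 1/8 s, in which the tool goes at most 62.5 mm and 10.7 degrees, less where a joint would pass 70% of its speed; a pose out of reach is approached as far as the arm can. A call with a gripper value outside its range is refused whole. The fingers move at their own pace and stop on an object; the grip force is fixed at half the most. Time passes only in rows, so rows that repeat a pose let the fingers close, or fill a call up. It gives the time, the measured TCP pose, the force and the opening at its end, in the units of the state.
- sensors.read_state(): the state, without advancing time (a new reading comes with each control period).
- optics.snapshot(name): name is "scene" or "top"; returns a dict with "pixels" (480x640x3 uint8, blue, green, red), "range_z" (480x640 float32, mm along the optical axis (not along the pixel's ray), 0 where there is no reading), "mtx" (3x3 intrinsics, pixels), "rvec" (rotation vector, rad) and "tvec" (3), from world to camera coordinates, as OpenCV has them. Camera axes: x right, y down, z forward; pixel columns grow to the right and rows downward; lengths in mm; the calibration is good to about 2 mm. A picture is of the moment at which its call begins.
- ctrl.hand_in(): hands the job in, once; it reports no verdict.
The state is a dict: "time": time; "joint_pos": joint angles; "joint_vel": joint speeds; "tau": joint torques, N m; "position": TCP position; "ee_rot": TCP orientation; "wrist_force": force on the tool from outside, world axes, zero at the start; "wrist_torque": the same for the moment, N m; "opening": finger opening in mm.
Only numpy, scipy, OpenCV 4.12 (cv2) and the standard library are available. Lean on these libraries where they do the work, as an engineer would, in place of code of your own. Each camera call takes 0.05 s, during which the arm holds its last target. There are 200 camera calls.

TASK

Pick up the small hand scoop, scoop wheels out of the grey parts bin and tip at least three of them into the white tub where it stands on the bench; the rest may stay in the bin, but none may end up anywhere else, and do not touch the wheels with the gripper. Then lay the scoop flat on the bench again, clear of the bin, and take the filled tub and set it down, without dropping it, upright in the middle of the wooden board. Leave the glue jar, screwdriver and chassis where they are.

Things in the scene. Friction and masses are not known exactly. Their poses are not given: they have to be found in the camera images.
- bin: Grey open-topped parts bin, fixed to the bench: outside 200 long (its x) x 95 wide (its y) x 42 high, walls and floor 4 thick. Its far (+x) end is a 45 degree ramp that rises from the floor at x = 56 to 42 high; the end wall above it is 59 high. Origin: centre of its underside. z up. Its long axis points roughly away from the robot; the wheels start between x = -20 and 54.
- tub: White open-topped tub, loose, about 70 g, empty at the start, standing on the bench: outside 104 long (its x) x 68 wide (its y) x 55 high, walls and floor 2.5 thick. Origin: centre of its underside. z up. It can be gripped across its 68 mm width.
- tub_mid (a point): Middle of the tub's inside, 22 above its underside.
- board: Plain wooden building board, fixed, flat on the bench, 170 (its x) x 130 (its y), 12 thick. Origin: centre of its underside. z up.
- scoop: Loose 90 g scoop on its pan. Pan 65 long, 50 wide (45 inside), floor 2.5 with 1.5 lip, side walls 26 high, back wall 32 high, front open. Origin: underside of the pan, middle of its back wall; x to the open front (nose x = 65), z up. A neck at the back carries a black level handle bar along x: from x = -95 to -15, 15 wide, 16 high, its centre 66 above the underside.
- scoop_grip (a point): On the scoop's handle bar, near its middle, at (-60, 0, 66) mm in the scoop's frame; grip it here across the bar's 15 mm width.
- scoop_pan (a point): Middle of the space inside the scoop's pan, at (33, 0, 12) mm in the scoop's frame.
- wheel1: One of six alike small chunky wheels: hard slippery plastic (friction about 0.2: they slide off a slope of 20 degrees), 18 in diameter, 13 thick, bevelled rims, black with a bright hub, 10 g. Origin: its centre. z is its axle. At the start it lies flat on the bin's floor.
- wheel2: One of six alike small chunky wheels: hard slippery plastic (friction about 0.2: they slide off a slope of 20 degrees), 18 in diameter, 13 thick, bevelled rims, black with a bright hub, 10 g. Origin: its centre. z is its axle. At the start it lies flat on the bin's floor.
- wheel3: One of six alike small chunky wheels: hard slippery plastic (friction about 0.2: they slide off a slope of 20 degrees), 18 in diameter, 13 thick, bevelled rims, black with a bright hub, 10 g. Origin: its centre. z is its axle. At the start it lies flat on the bin's floor.
- wheel4: One of six alike small chunky wheels: hard slippery plastic (friction about 0.2: they slide off a slope of 20 degrees), 18 in diameter, 13 thick, bevelled rims, black with a bright hub, 10 g. Origin: its centre. z is its axle. At the start it lies flat on the bin's floor.
- wheel5: One of six alike small chunky wheels: hard slippery plastic (friction about 0.2: they slide off a slope of 20 degrees), 18 in diameter, 13 thick, bevelled rims, black with a bright hub, 10 g. Origin: its centre. z is its axle. At the start it lies flat on the bin's floor.
- wheel6: One of six alike small chunky wheels: hard slippery plastic (friction about 0.2: they slide off a slope of 20 degrees), 18 in diameter, 13 thick, bevelled rims, black with a bright hub, 10 g. Origin: its centre. z is its axle. At the start it lies flat on the bin's floor.
- glue: Bystander: small upright glue jar, 34 in diameter, 85 high. Origin: centre of its underside.
- driver: Bystander: screwdriver 160 long lying along its x, handle 26 thick. Origin: below its middle, on the bench.
- chassis: Bystander: slot-car chassis standing on its wheels, 110 long (x), 60 wide, 32 high. Origin: centre, at bench height.
Not all that is in view belongs to the job. Leave any purple look-alike of the tub alone. What is shaped like the scoop but pink is not meant.

How it is judged:
By the outcome, as a careful person would: the job done as asked, in the order asked, and still so for the second after the job is handed in, with the robot touching nothing.
It also fails if it takes over 72 s, if anything falls off the work surface, if the arm or the gripper's body presses on something with over 40 N, if the wrist force passes 120 N, or if a joint passes its speed limit or range.

## Working session

There is one attempt and no reset: what is moved stays moved. The work goes in short steps, Python scripts to look and compute and a tool call to move; the robot and the scene stay as the last step left them, time stands still between calls to the robot, and variables do not carry over. Pictures are saved under pics/ and viewed, on a budget of 10 in all, crops included, one or two more only if the job needs it, and the job is handed in when it is done.

Besides the shell and the picture viewer there is one more tool, called in YAML: its name, and indented under it one key for each argument. play_rows: Moves the arm, as the interface text tells. Its arguments: {"type":"object","properties":{"increments":{"type":"array"}},"required":["increments"]}

```bash
mkdir -p pics; python3 - <<'E'
from station import sensors, optics
import cv2, numpy as np
s=sensors.read_state(); print({k:np.round(v,3).tolist() for k,v in s.items()})
for n in("scene","top"):
    d=optics.snapshot(n); cv2.imwrite(f"pics/{n}0.png",d["pixels"]); np.savez(f"pics/{n}0.npz",**d)
    R=cv2.Rodrigues(np.array(d["rvec"],float))[0]; print(n,(-R.T@np.ravel(d["tvec"])).round(),R.round(2).tolist(),np.array(d["mtx"]).round(1).tolist())
E
```

```text
{'time': 0.0, 'joint_pos': [-1.426, 0.378, 0.08, 1.274, 0.0, 1.461], 'joint_vel': [-0.0, 0.0, -0.001, 0.002, -0.001, -0.003], 'tau': [0.002, -46.36, 26.988, 0.021, 0.0, 0.0], 'position': [144.836, -555.788, 230.369], 'ee_rot': [-0.089, -0.701, -0.091, 0.701], 'wrist_force': [-0.247, -0.966, 1.33], 'wrist_torque': [0.009, -0.025, -0.018], 'opening': 85.319}
scene [1001. -326. 1103.] [[0.65, 0.76, -0.0], [0.66, -0.57, -0.48], [-0.37, 0.32, -0.87]] [[567.1, 0.0, 317.8], [0.0, 567.1, 240.2], [0.0, 0.0, 1.0]]
top [ 480.   43. 1220.] [[-0.02, -1.0, -0.02], [-1.0, 0.02, -0.06], [0.06, 0.02, -1.0]] [[450.7, 0.0, 320.4], [0.0, 450.7, 246.3], [0.0, 0.0, 1.0]]
```

View pics/scene0.png

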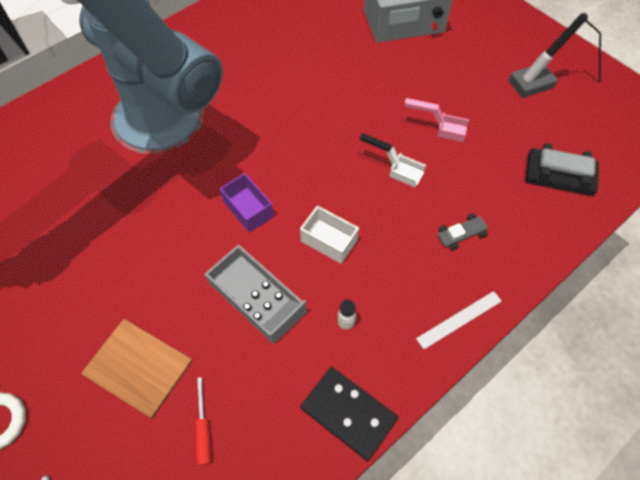

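View pics/top0.png

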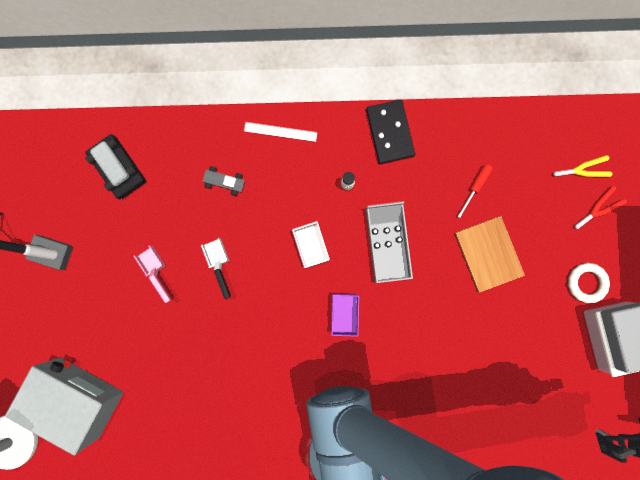

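Views: the scene image has the scoop (black handle ~(378,143), white pan ~(408,170)), tub ~(330,234), bin ~(255,292) with six hubs, and board ~(136,367). In the top image they are scoop (215,250)–(227,297), tub (311,245), bin (390,242), board (490,254). The pink scoop and purple tub are decoys.

```bash
cat > h.py <<'E'
import numpy as np, cv2
def cloud(d):
    K=np.array(d["mtx"],float);R=cv2.Rodrigues(np.array(d["rvec"],float))[0];t=np.ravel(d["tvec"])
    z=d["range_z"].astype(float);v,u=np.indices(z.shape)
    P=np.stack([(u-K[0,2])/K[0,0]*z,(v-K[1,2])/K[1,1]*z,z],-1)
    P=(P-t)@R; P[z<=0]=np.nan; return P
def plane(d,uv,h):
    K=np.array(d["mtx"],float);R=cv2.Rodrigues(np.array(d["rvec"],float))[0];t=np.ravel(d["tvec"])
    c=-R.T@t; uv=np.atleast_2d(uv).astype(float)
    r=np.c_[(uv-[K[0,2],K[1,2]])/[K[0,0],K[1,1]],np.ones(len(uv))]@R
    return c+r*((h-c[2])/r[:,2])[:,None]
def rect(P):
    c,s,a=cv2.minAreaRect(np.float32(P[:,:2]))
    if s[0]<s[1]: s=s[::-1]; a+=90
    return np.round(c,1),np.round(s,1),round((a+90)%180-90,1)   # angle of long side, deg
E
python3 - <<'E'
from h import *
boxes={"top":dict(scoop=(195,232,240,305),tub=(285,215,335,275),bin=(355,190,420,290),board=(450,210,530,300)),
"scene":dict(scoop=(355,128,430,190),tub=(295,202,362,266),bin=(200,242,310,345),board=(78,315,195,420))}
for n in boxes:
    d=dict(np.load(f"pics/{n}0.npz")); P=cloud(d); im=d["pixels"]; hsv=cv2.cvtColor(im,cv2.COLOR_BGR2HSV)
    red=((hsv[...,0]<8)|(hsv[...,0]>172))&(hsv[...,1]>150)
    print(n,"bench z",np.nanmedian(P[330:340,240:280,2]))
    for k,(a,b,c,e) in boxes[n].items():
        m=np.zeros(red.shape,bool); m[b:e,a:c]=~red[b:e,a:c]
        Q=P[m]; z=Q[:,2]; print(k,"z pct",np.nanpercentile(z,[5,50,90,98]).round(1),end=" ")
        hts=dict(tub=(45,62),bin=(34,66),board=(7,18))
        if k!="scoop":
            lo,hi=hts[k]; print(rect(Q[(z>lo)&(z<hi)]))
        else:
            dark=m&(hsv[...,2]<90); D=P[dark]; D=D[(D[:,2]>55)&(D[:,2]<85)]; print("handle",len(D),rect(D),D.mean(0).round(1))
            wh=m&(hsv[...,2]>150)&(hsv[...,1]<60); W=P[wh]; print("  pan",rect(W[W[:,2]<45]))
        if k=="bin":
            w=(m&(im.min(2)>200)).astype(np.uint8); nn,l,st,ce=cv2.connectedComponentsWithStats(w)
            for i in range(1,nn):
                if st[i,4]>5: print("   hub",st[i,4],ce[i].round(1),plane(d,ce[i],17)[0,:2].round(1))
E
```

```text
top bench z 0.9353230479443028
scoop z pct [ 0.5  9.3 75.4 77.5] handle 188 (array([459. , 317.9]), array([77.4, 15.4]), 19.8) [459.4 317.3  74.1]
  pan (array([537.1, 351.6]), array([73.6, 58.5]), 21.3)
tub z pct [-0.4  3.9 53.4 58.1] (array([555. ,  90.1]), array([103.9,  68. ]), 16.8)
bin z pct [ 1.6  7.7 42.6 56.7] (array([ 557.2, -115.4]), array([200.3,  96.2]), 5.7)
   hub 1336 [387.1 252.9] [ 530.9 -111.6]
   hub 7 [403. 211.] [ 642.1 -157.3]
   hub 6 [404.  218.5] [ 621.9 -159.3]
   hub 6 [405.  226.5] [ 600.4 -161.3]
   hub 9 [398. 228.] [ 596.7 -142.6]
   hub 8 [386.9 229.9] [ 592.3 -112.8]
   hub 9 [375. 231.] [590.  -81.1]
   hub 7 [406. 234.] [ 580.2 -163.4]
   hub 8 [399.1 239.1] [ 566.9 -144.7]
   hub 6 [407.  241.5] [ 560.1 -165.4]
   hub 10 [388.3 243.3] [ 556.3 -115.6]
   hub 9 [377. 245.] [552.4 -85.4]
   hub 6 [408.  249.5] [ 538.7 -167.4]
   hub 7 [409. 257.] [ 518.7 -169.5]
   hub 7 [410. 265.] [ 497.4 -171.5]
   hub 6 [411.  272.5] [ 477.5 -173.5]
   hub 6 [383.5 281. ] [ 456.3 -100.1]
board z pct [ 8.5 12.6 15.6 17.5] (array([ 546.7, -376.2]), array([219.8, 131.5]), 19.3)
scene bench z 1.7863499173022515
scoop z pct [-1.5 13.7 72.5 76. ] handle 204 (array([458.6, 317.2]), array([74.8, 18. ]), 19.3) [460.2 316.1  72.4]
  pan (array([521.9, 357.2]), array([96.8, 84.1]), 18.3)
tub z pct [-1.1 15.1 52.  56.4] (array([555. ,  89.7]), array([105.3,  72.4]), 16.8)
bin z pct [ 0.3  7.8 41.3 56.3] (array([ 556.5, -115.1]), array([203.5,  96.3]), 5.7)
   hub 12 [265.2 283.3] [551.4 -83.9]
   hub 12 [254.5 293. ] [ 554.1 -114.5]
   hub 14 [278.3 294.5] [589.1 -79.2]
   hub 12 [266.5 304.5] [ 590.6 -111.6]
   hub 13 [246.4 305.6] [ 565.5 -144.4]
   hub 13 [256.5 314.8] [ 595.2 -141.1]
board z pct [ 7.9 11.6 14.3 15.9] (array([ 522.8, -384.3]), array([171.8, 129.9]), 19.5)
```

```bash
cat >> h.py <<'E'
from scipy.spatial.transform import Rotation as Ro
def R_of(q): return Ro.from_quat(np.r_[q[1:],q[0]])
def toolR(yaw,pitch=0,flip=1):
    """heading yaw (deg), nose-down pitch (deg); tool x = scoop -z, tool z = flip*scoop x"""
    S=(Ro.from_euler('z',yaw,degrees=True)*Ro.from_euler('y',pitch,degrees=True)).as_matrix()
    x=-S[:,2]; z=flip*S[:,0]; return Ro.from_matrix(np.c_[x,np.cross(z,x),z])
def delta(s,pos,R):
    R0=R_of(s["ee_rot"]); return R0.inv().apply(np.array(pos)-s["position"]).round(1),np.degrees((R0.inv()*R).as_rotvec()).round(1)
E
python3 - <<'E'
from h import *; from station import sensors
s=sensors.read_state(); print(R_of(s["ee_rot"]).as_matrix().round(2).tolist())
for f in(1,-1):
  print(f,delta(s,(430,-100,230),toolR(19.6,0,f)),delta(s,(454.3,315.9,140),toolR(19.6,0,f)))
E
```

```text
[[-0.0, 0.25, -0.97], [0.0, -0.97, -0.25], [-1.0, -0.0, -0.0]]
1 (array([   1.2, -369.3, -390.8]), array([175. ,   0.2,   0. ])) (array([  92. , -765.4, -519.2]), array([175. ,   0.2,   0. ]))
-1 (array([   1.2, -369.3, -390.8]), array([-5. , -0. ,  0.1])) (array([  92. , -765.4, -519.2]), array([-5. , -0. ,  0.1]))
```

play_rows:
  increments:
    - {"ty": -35,"tz": -40,"gripper": -1}
    - {"ty": -75,"tz": -85,"gripper": -1}
    - {"ty": -115,"tz": -128,"gripper": -1}
    - {"ty": -155,"tz": -171,"ax": -1,"gripper": -1}
    - {"ty": -195,"tz": -214,"ax": -2,"gripper": -1}
    - {"ty": -235,"tz": -257,"ax": -3,"gripper": -1}
    - {"ty": -275,"tz": -300,"ax": -4,"gripper": -1}
    - {"ty": -315,"tz": -340,"ax": -5,"gripper": -1}

```text
invalid input at $.increments[0]: expected keys tx, ty, tz, ax, ay, az, gripper
```

```bash
python3 - <<'E'
from h import *; from station import sensors
s=sensors.read_state(); print(s["position"],s["joint_pos"])
print(delta(s,(454.3,315.9,140),toolR(19.6,0,-1)))
E
```

```text
[ 144.86153421 -555.85000669  230.46948519] [-1.42627090e+00  3.77984480e-01  7.97905039e-02  1.27442105e+00
 -1.23023870e-05  1.46052711e+00]
(array([  92. , -765.4, -519.2]), array([-5. , -0. ,  0.1]))
```

play_rows:
  increments:
    - {"tx": 0,"ty": -35,"tz": -40,"ax": 0,"ay": 0,"az": 0,"gripper": -1}
    - {"tx": 0,"ty": -75,"tz": -85,"ax": 0,"ay": 0,"az": 0,"gripper": -1}
    - {"tx": 0,"ty": -115,"tz": -128,"ax": 0,"ay": 0,"az": 0,"gripper": -1}
    - {"tx": 0,"ty": -155,"tz": -171,"ax": -1,"ay": 0,"az": 0,"gripper": -1}
    - {"tx": 0,"ty": -195,"tz": -214,"ax": -2,"ay": 0,"az": 0,"gripper": -1}
    - {"tx": 0,"ty": -235,"tz": -257,"ax": -3,"ay": 0,"az": 0,"gripper": -1}
    - {"tx": 0,"ty": -275,"tz": -300,"ax": -4,"ay": 0,"az": 0,"gripper": -1}
    - {"tx": 0,"ty": -315,"tz": -340,"ax": -5,"ay": 0,"az": 0,"gripper": -1}

```text
time: 1.1
position: [395.1, -164.1, 231.1]
ee_rot: [-0.121, -0.697, -0.121, 0.697]
wrist_force: [0.9, -0.4, -0.1]
opening: 85.3
```

```bash
python3 - <<'E'
from h import *; from station import sensors
s=sensors.read_state(); print(s["time"],s["position"],s["joint_pos"])
print(delta(s,(454.3,315.9,140),toolR(19.6,0,-1)))
E
```

```text
1.1 [ 395.13847068 -164.09450997  231.09338165] [-5.42072301e-01  8.08707077e-02 -3.02585918e-01  1.18739239e+00
 -4.29549193e-05  2.25689480e+00]
(array([  91.1, -432.2, -217. ]), array([0., 0., 0.]))
```

play_rows:
  increments:
    - {"tx": 0,"ty": -40,"tz": -20,"ax": -8,"ay": 0,"az": 0,"gripper": -1}
    - {"tx": 0,"ty": -88,"tz": -44,"ax": -18,"ay": 0,"az": 0,"gripper": -1}
    - {"tx": 0,"ty": -136,"tz": -68,"ax": -28,"ay": 0,"az": 0,"gripper": -1}
    - {"tx": 0,"ty": -184,"tz": -92,"ax": -38,"ay": 0,"az": 0,"gripper": -1}
    - {"tx": 0,"ty": -232,"tz": -116,"ax": -48,"ay": 0,"az": 0,"gripper": -1}
    - {"tx": 0,"ty": -280,"tz": -140,"ax": -58,"ay": 0,"az": 0,"gripper": -1}
    - {"tx": 0,"ty": -328,"tz": -164,"ax": -68,"ay": 0,"az": 0,"gripper": -1}
    - {"tx": 20,"ty": -376,"tz": -188,"ax": -78,"ay": 0,"az": 0,"gripper": -1}

```text
time: 2.1
position: [446.5, 253.6, 212.1]
ee_rot: [0.534, 0.465, 0.533, -0.463]
wrist_force: [0.7, 0.0, 0.1]
opening: 85.2
```

```bash
python3 - <<'E'
from h import *; from station import sensors
s=sensors.read_state(); print(s["time"],s["position"],s["joint_pos"])
print(delta(s,(454.3,315.9,130),toolR(19.6,0,1)))
E
```

```text
2.1 [446.53581374 253.59924904 212.12130052] [ 3.93137809e-01  2.56183091e-01 -1.38658922e-01  1.17281133e+00
 -3.54943848e-04  1.82530648e+00]
(array([ 82.2,  16. , -60.6]), array([-1.017e+02,  1.000e-01, -2.000e-01]))
```

play_rows:
  increments:
    - {"tx": 5,"ty": 3,"tz": -12,"ax": -10,"ay": 0,"az": 0,"gripper": -1}
    - {"tx": 10,"ty": 6,"tz": -24,"ax": -20,"ay": 0,"az": 0,"gripper": -1}
    - {"tx": 15,"ty": 9,"tz": -36,"ax": -30,"ay": 0,"az": 0,"gripper": -1}
    - {"tx": 20,"ty": 12,"tz": -48,"ax": -40,"ay": 0,"az": 0,"gripper": -1}
    - {"tx": 25,"ty": 16,"tz": -60.6,"ax": -50,"ay": 0,"az": 0,"gripper": -1}
    - {"tx": 30,"ty": 16,"tz": -60.6,"ax": -60,"ay": 0,"az": 0,"gripper": -1}
    - {"tx": 35,"ty": 16,"tz": -60.6,"ax": -70,"ay": 0,"az": 0,"gripper": -1}
    - {"tx": 40,"ty": 16,"tz": -60.6,"ax": -80,"ay": 0,"az": 0,"gripper": -1}

```text
time: 3.1
position: [452.9, 313.3, 170.5]
ee_rot: [0.707, 0.013, 0.707, -0.013]
wrist_force: [-0.1, 0.1, -0.0]
opening: 85.7
```

```bash
python3 - <<'E'
from h import *; from station import sensors
s=sensors.read_state(); print(s["time"],s["position"],s["joint_pos"])
print(delta(s,(454.3,315.9,48),toolR(19.6,0,1)))
E
```

```text
3.1 [452.94827165 313.34922914 170.53294093] [ 4.90055354e-01  3.53493811e-01 -1.12749447e-01  1.10585584e+00
 -6.80628870e-05  5.26113575e-01]
(array([122.5,   2.7,   1.4]), array([-21.7,  -0.1,   0. ]))
```

play_rows:
  increments:
    - {"tx": 10,"ty": 1,"tz": 1,"ax": -8,"ay": 0,"az": 0,"gripper": -1}
    - {"tx": 30,"ty": 2,"tz": 1,"ax": -16,"ay": 0,"az": 0,"gripper": -1}
    - {"tx": 55,"ty": 2.7,"tz": 1.4,"ax": -21.7,"ay": 0,"az": 0,"gripper": -1}
    - {"tx": 80,"ty": 2.7,"tz": 1.4,"ax": -21.7,"ay": 0,"az": 0,"gripper": -1}
    - {"tx": 105,"ty": 2.7,"tz": 1.4,"ax": -21.7,"ay": 0,"az": 0,"gripper": -1}
    - {"tx": 122.5,"ty": 2.7,"tz": 1.4,"ax": -21.7,"ay": 0,"az": 0,"gripper": -1}
    - {"tx": 122.5,"ty": 2.7,"tz": 1.4,"ax": -21.7,"ay": 0,"az": 0,"gripper": -1}
    - {"tx": 122.5,"ty": 2.7,"tz": 1.4,"ax": -21.7,"ay": 0,"az": 0,"gripper": 0}

```text
time: 4.1
position: [455.1, 316.3, 49.2]
ee_rot: [0.697, -0.118, 0.697, 0.119]
wrist_force: [0.1, 0.5, -0.5]
opening: 69.7
```

play_rows:
  increments:
    - {"tx": 0,"ty": 0,"tz": 0,"ax": 0,"ay": 0,"az": 0,"gripper": 1}
    - {"tx": 0,"ty": 0,"tz": 0,"ax": 0,"ay": 0,"az": 0,"gripper": 1}
    - {"tx": 0,"ty": 0,"tz": 0,"ax": 0,"ay": 0,"az": 0,"gripper": 1}
    - {"tx": 0,"ty": 0,"tz": 0,"ax": 0,"ay": 0,"az": 0,"gripper": 1}
    - {"tx": 0,"ty": 0,"tz": 0,"ax": 0,"ay": 0,"az": 0,"gripper": 1}
    - {"tx": 0,"ty": 0,"tz": 0,"ax": 0,"ay": 0,"az": 0,"gripper": 1}
    - {"tx": 0,"ty": 0,"tz": 0,"ax": 0,"ay": 0,"az": 0,"gripper": 1}
    - {"tx": 0,"ty": 0,"tz": 0,"ax": 0,"ay": 0,"az": 0,"gripper": 1}

```text
time: 5.1
position: [455.1, 316.2, 49.0]
ee_rot: [0.697, -0.119, 0.697, 0.119]
wrist_force: [-0.9, 0.1, 6.0]
opening: 14.0
```

```bash
cat >> h.py <<'E'
BIN=np.array([557,-115.2,0.]);BY=5.7; TUB=np.array([555,90,0.]);TY=16.8
def scoopR(yaw,pitch): return Ro.from_euler('z',yaw,degrees=True)*Ro.from_euler('y',pitch,degrees=True)
E
python3 - <<'E'
from h import *; from station import sensors, optics
s=sensors.read_state(); print(s["time"],s["position"],s["joint_pos"],s["wrist_force"],s["opening"])
d=optics.snapshot("scene"); cv2.imwrite("pics/s1.png",cv2.resize(d["pixels"][80:260,300:540],(720,540)))
o=np.array([511,336,0]); print("TCP in scoop frame",scoopR(19.6,0).inv().apply(s["position"]-o))
E
```

```text
5.1 [455.0584153  316.22007358  48.9847076 ] [ 4.92862286e-01  4.58049333e-01 -2.92572292e-01  8.19822926e-01
 -8.49275308e-05  1.56037990e-01] [-0.91444288  0.10573921  5.99297103] 13.959989938608896
TCP in scoop frame [-59.33539415   0.1318653   48.9847076 ]
```

View pics/s1.png

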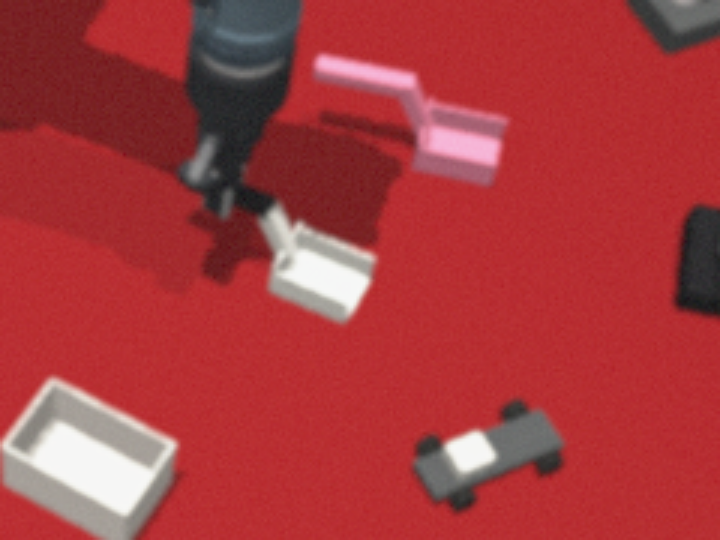

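The zoomed view shows the scoop's handle held near its middle, at about (240,195). Its pan is still flat on the bench. Next I lift it and move above the bin.

```bash
cat >> h.py <<'E'
G=np.array([-59.3,0,49.0])
def bw(x,y,z): return BIN+Ro.from_euler('z',BY,degrees=True).apply([x,y,z])
def tw(x,y,z): return TUB+Ro.from_euler('z',TY,degrees=True).apply([x,y,z])
def nose(s,nosepos,yaw,pitch):
    S=scoopR(yaw,pitch); O=np.array(nosepos)-S.apply([65,0,0]); return delta(s,O+S.apply(G),toolR(yaw,pitch,1))
E
python3 - <<'E'
from h import *; from station import sensors
s=sensors.read_state(); s["position"]=np.array(s["position"])
print(nose(s,bw(-20,14.5,95),BY,8))
E
```

```text
(array([-111.9, -394.7, -175.3]), array([13.6,  8. ,  0.9]))
```

play_rows:
  increments:
    - {"tx": -5,"ty": 0,"tz": 0,"ax": 0,"ay": 0,"az": 0,"gripper": 1}
    - {"tx": -15,"ty": 0,"tz": 0,"ax": 0,"ay": 0,"az": 0,"gripper": 1}
    - {"tx": -30,"ty": 0,"tz": 0,"ax": 0,"ay": 0,"az": 0,"gripper": 1}
    - {"tx": -45,"ty": 0,"tz": 0,"ax": 0,"ay": 0,"az": 0,"gripper": 1}
    - {"tx": -60,"ty": 0,"tz": 0,"ax": 0,"ay": 0,"az": 0,"gripper": 1}
    - {"tx": -75,"ty": -5,"tz": 0,"ax": 0,"ay": 0,"az": 0,"gripper": 1}
    - {"tx": -90,"ty": -20,"tz": 0,"ax": 0,"ay": 0,"az": 0,"gripper": 1}
    - {"tx": -100,"ty": -40,"tz": 0,"ax": 0,"ay": 0,"az": 0,"gripper": 1}

```text
time: 6.15
position: [468.9, 277.4, 150.0]
ee_rot: [0.697, -0.119, 0.697, 0.119]
wrist_force: [0.8, -0.3, -0.6]
opening: 13.5
```

```bash
python3 - <<'E'
from h import *; from station import sensors
s=sensors.read_state(); print(s["wrist_force"],s["position"],s["opening"])
print(nose(s,bw(-20,14.5,85),BY,8))
E
```

```text
[ 0.8173358  -0.25415851 -0.58361161] [468.87822027 277.36814809 150.00579489] 13.468857316194104
(array([  -0.9, -353.4, -175.7]), array([13.6,  8. ,  1. ]))
```

play_rows:
  increments:
    - {"tx": 0,"ty": -35,"tz": -17,"ax": 1.5,"ay": 1,"az": 0,"gripper": 1}
    - {"tx": 0,"ty": -80,"tz": -40,"ax": 3,"ay": 2,"az": 0,"gripper": 1}
    - {"tx": 0,"ty": -130,"tz": -65,"ax": 5,"ay": 3,"az": 0,"gripper": 1}
    - {"tx": 0,"ty": -180,"tz": -90,"ax": 7,"ay": 4,"az": 0,"gripper": 1}
    - {"tx": 0,"ty": -230,"tz": -115,"ax": 9,"ay": 5,"az": 0,"gripper": 1}
    - {"tx": 0,"ty": -280,"tz": -140,"ax": 11,"ay": 6,"az": 0.5,"gripper": 1}
    - {"tx": 0,"ty": -325,"tz": -162,"ax": 13,"ay": 7,"az": 0.8,"gripper": 1}
    - {"tx": 0,"ty": -353.4,"tz": -175.7,"ax": 13.6,"ay": 8,"az": 1,"gripper": 1}

```text
time: 7.15
position: [418.1, -116.5, 149.1]
ee_rot: [0.655, -0.036, 0.754, 0.031]
wrist_force: [0.4, -0.9, -0.5]
opening: 13.9
```

```bash
python3 - <<'E'
from h import *; from station import sensors, optics
s=sensors.read_state(); print(s["wrist_force"],s["position"],s["opening"])
d=optics.snapshot("top"); P=cloud(d); im=d["pixels"]; cv2.imwrite("pics/t2.png",cv2.resize(im[180:320,320:500],(720,560)))
hsv=cv2.cvtColor(im,cv2.COLOR_BGR2HSV)
m=(hsv[...,1]<60)&(hsv[...,2]>120)&(P[...,2]>80)&(P[...,2]<140)&(P[...,0]>455)&(P[...,0]<600)&(P[...,1]<-50)&(P[...,1]>-160)
Q=P[m]; print(m.sum(),rect(Q)); Qb=(Q-BIN)@Ro.from_euler('z',BY,degrees=True).as_matrix(); print(rect(Qb),np.percentile(Qb,[1,99],axis=0))
print(nose(s,bw(-20,14.5,85),BY,8),nose(s,bw(-20,14.5,6),BY,8))
E
```

```text
[ 0.35792266 -0.88694858 -0.46545506] [ 418.11674963 -116.53394225  149.10703751] 13.940161448796529
546 (array([ 499.9, -107.5]), array([72.5, 50.6]), 6.4)
(array([-56.1,  13.4]), array([72.5, 50.6]), 0.7) [[-86.6767838  -10.76231893  83.21085927]
 [-22.58799291  38.56307546 135.71432024]]
(array([-2. ,  2. ,  1.8]), array([-0.3, -0.1, -0. ])) (array([76.2,  2. , 12.9]), array([-0.3, -0.1, -0. ]))
```

View pics/t2.png

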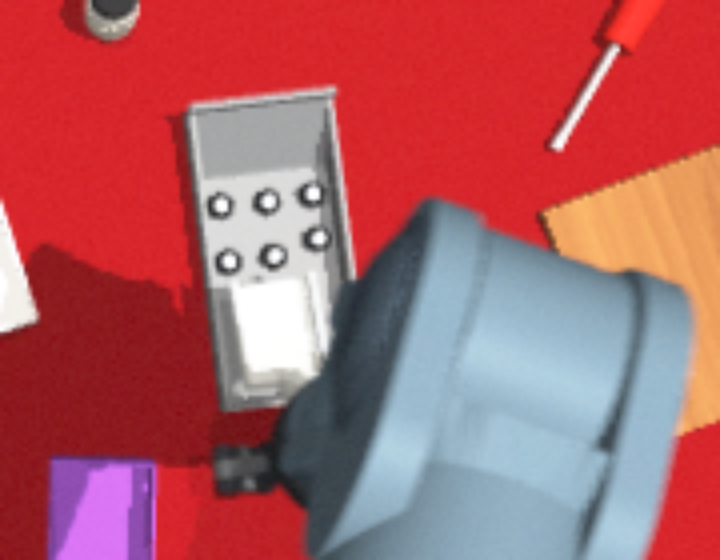

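play_rows:
  increments:
    - {"tx": 5,"ty": 0.5,"tz": 1,"ax": 0,"ay": 0,"az": 0,"gripper": 1}
    - {"tx": 17,"ty": 1,"tz": 3,"ax": 0,"ay": 0,"az": 0,"gripper": 1}
    - {"tx": 32,"ty": 1,"tz": 5,"ax": 0,"ay": 0,"az": 0,"gripper": 1}
    - {"tx": 47,"ty": 1,"tz": 8,"ax": 0,"ay": 0,"az": 0,"gripper": 1}
    - {"tx": 60,"ty": 1,"tz": 10,"ax": 0,"ay": 0,"az": 0,"gripper": 1}
    - {"tx": 70,"ty": 1,"tz": 12,"ax": 0,"ay": 0,"az": 0,"gripper": 1}
    - {"tx": 74,"ty": 1,"tz": 12.9,"ax": 0,"ay": 0,"az": 0,"gripper": 1}
    - {"tx": 76,"ty": 1,"tz": 12.9,"ax": 0,"ay": 0,"az": 0,"gripper": 1}

```text
time: 8.2
position: [421.3, -112.0, 71.6]
ee_rot: [0.655, -0.037, 0.754, 0.033]
wrist_force: [0.4, -0.1, -0.9]
opening: 13.8
```

```bash
python3 - <<'E'
from h import *; from station import sensors, optics
s=sensors.read_state(); print(s["wrist_force"],s["position"],s["opening"])
for x,z,p in((-20,4,8),(30,4,8),(54,4,6)): print(nose(s,bw(x,14.5,z),BY,p))
E
```

```text
[ 0.41131873 -0.10977296 -0.89113789] [ 421.25019433 -111.95439064   71.57756036] 13.77791409862982
(array([ 1.9, -2.2, -1.3]), array([-0., -0., -0.]))
(array([-5. , -2.2, 48.3]), array([-0., -0., -0.]))
(array([-4. , -2.2, 70.4]), array([-0., -2., -0.]))
```

play_rows:
  increments:
    - {"tx": 0,"ty": -1.5,"tz": 0,"ax": 0,"ay": 0,"az": 0,"gripper": 1}
    - {"tx": 1,"ty": -1.5,"tz": 0,"ax": 0,"ay": 0,"az": 0,"gripper": 1}
    - {"tx": 1.5,"ty": -1.5,"tz": 0,"ax": 0,"ay": 0,"az": 0,"gripper": 1}
    - {"tx": 2,"ty": -1.5,"tz": 0,"ax": 0,"ay": 0,"az": 0,"gripper": 1}
    - {"tx": 2.5,"ty": -1.5,"tz": 0,"ax": 0,"ay": 0,"az": 0,"gripper": 1}
    - {"tx": 3,"ty": -1.5,"tz": 0,"ax": 0,"ay": 0,"az": 0,"gripper": 1}
    - {"tx": 3,"ty": -1.5,"tz": 0,"ax": 0,"ay": 0,"az": 0,"gripper": 1}
    - {"tx": 3,"ty": -1.5,"tz": 0,"ax": 0,"ay": 0,"az": 0,"gripper": 1}

```text
time: 9.2
position: [420.9, -113.5, 68.8]
ee_rot: [0.655, -0.037, 0.754, 0.033]
wrist_force: [-0.1, -0.4, -1.3]
opening: 14.1
```

```bash
python3 - <<'E'
from h import *; from station import sensors, optics
s=sensors.read_state(); print(s["wrist_force"],s["position"],s["opening"])
for x,z,p in((-20,4,8),(30,4,8),(54,4,6)): print(nose(s,bw(x,14.5,z),BY,p))
E
```

```text
[-0.09957439 -0.39735077 -1.30726133] [ 420.8823649  -113.49311138   68.77109764] 14.127167068587392
(array([-0.9, -0.7, -1.1]), array([-0., -0., -0.]))
(array([-7.9, -0.7, 48.4]), array([-0., -0., -0.]))
(array([-6.9, -0.7, 70.5]), array([-0., -2., -0.]))
```

play_rows:
  increments:
    - {"tx": 0.5,"ty": -0.5,"tz": 0,"ax": 0,"ay": 0,"az": 0,"gripper": 1}
    - {"tx": 1,"ty": -0.5,"tz": 0,"ax": 0,"ay": 0,"az": 0,"gripper": 1}
    - {"tx": 1.5,"ty": -0.5,"tz": 0,"ax": 0,"ay": 0,"az": 0,"gripper": 1}
    - {"tx": 2,"ty": -0.5,"tz": 0,"ax": 0,"ay": 0,"az": 0,"gripper": 1}
    - {"tx": 2,"ty": -0.5,"tz": 0,"ax": 0,"ay": 0,"az": 0,"gripper": 1}
    - {"tx": 2,"ty": -0.5,"tz": 0,"ax": 0,"ay": 0,"az": 0,"gripper": 1}
    - {"tx": 2,"ty": -0.5,"tz": 0,"ax": 0,"ay": 0,"az": 0,"gripper": 1}
    - {"tx": 2,"ty": -0.5,"tz": 0,"ax": 0,"ay": 0,"az": 0,"gripper": 1}

```text
time: 10.2
position: [420.7, -114.0, 66.8]
ee_rot: [0.655, -0.037, 0.754, 0.033]
wrist_force: [0.1, 0.4, -1.0]
opening: 14.0
```

```bash
python3 - <<'E'
from h import *; from station import sensors, optics
s=sensors.read_state(); print(s["wrist_force"],s["position"],s["opening"])
d=optics.snapshot("scene"); P=cloud(d); cv2.imwrite("pics/s3.png",cv2.resize(d["pixels"][230:350,180:320],(700,600),interpolation=cv2.INTER_CUBIC))
E
```

```text
[ 0.10647719  0.44232746 -0.97275535] [ 420.66262454 -114.02128028   66.79337227] 13.998913629544905
```

View pics/s3.png

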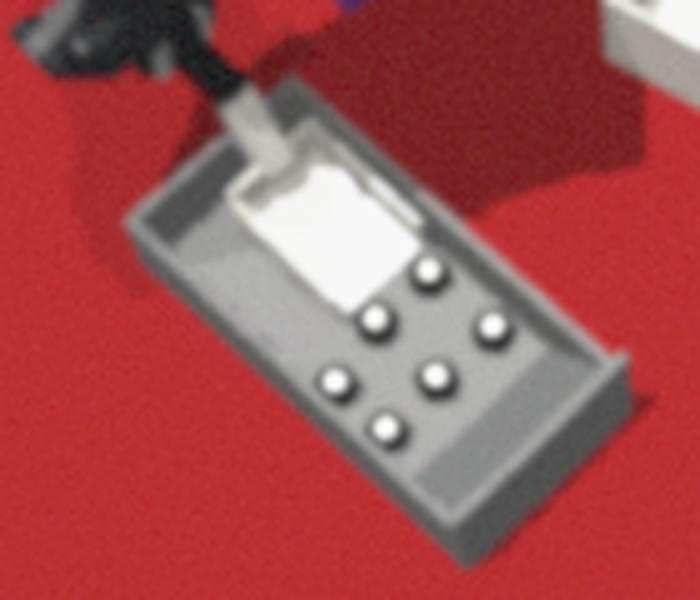

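The crop shows the pan inside the bin, with its nose at about (350–420, 245–310) just short of the first two wheels and lined up with two columns. There is no floor contact yet.

play_rows:
  increments:
    - {"tx": 0.5,"ty": 0,"tz": 0,"ax": 0,"ay": 0,"az": 0,"gripper": 1}
    - {"tx": 1,"ty": 0,"tz": 0,"ax": 0,"ay": 0,"az": 0,"gripper": 1}
    - {"tx": 1.5,"ty": 0,"tz": 0,"ax": 0,"ay": 0,"az": 0,"gripper": 1}
    - {"tx": 1.5,"ty": 0,"tz": 0,"ax": 0,"ay": 0,"az": 0,"gripper": 1}
    - {"tx": 2,"ty": 0,"tz": 0,"ax": 0,"ay": 0,"az": 0,"gripper": 1}
    - {"tx": 2,"ty": 0,"tz": 0,"ax": 0,"ay": 0,"az": 0,"gripper": 1}
    - {"tx": 2,"ty": 0,"tz": 0,"ax": 0,"ay": 0,"az": 0,"gripper": 1}
    - {"tx": 2,"ty": 0,"tz": 0,"ax": 0,"ay": 0,"az": 0,"gripper": 1}

```text
time: 11.25
position: [420.2, -114.0, 64.9]
ee_rot: [0.655, -0.037, 0.754, 0.033]
wrist_force: [-3.0, 0.5, 3.0]
opening: 13.9
```

```bash
python3 - <<'E'
from h import *; from station import sensors, optics
s=sensors.read_state(); print(s["wrist_force"],s["position"],s["opening"])
for x,z,p in((-20,0,8),(30,0,8),(54,0,8)): print(nose(s,bw(x,14.5,z),BY,p))
E
```

```text
[-2.98766295  0.52356408  2.98276398] [ 420.20755095 -114.03387337   64.85643571] 13.930865498920483
(array([-0.9, -0.2, -0.4]), array([-0. , -0.1, -0. ]))
(array([-7.9, -0.2, 49.1]), array([-0. , -0.1, -0. ]))
(array([-11.3,  -0.2,  72.9]), array([-0. , -0.1, -0. ]))
```

play_rows:
  increments:
    - {"tx": -0.5,"ty": 0,"tz": 4,"ax": 0,"ay": 0,"az": 0,"gripper": 1}
    - {"tx": -1.2,"ty": 0,"tz": 9,"ax": 0,"ay": 0,"az": 0,"gripper": 1}
    - {"tx": -2,"ty": 0,"tz": 15,"ax": 0,"ay": 0,"az": 0,"gripper": 1}
    - {"tx": -2.8,"ty": 0,"tz": 21,"ax": 0,"ay": 0,"az": 0,"gripper": 1}
    - {"tx": -3.7,"ty": 0,"tz": 27,"ax": 0,"ay": 0,"az": 0,"gripper": 1}
    - {"tx": -4.5,"ty": 0,"tz": 33,"ax": 0,"ay": 0,"az": 0,"gripper": 1}
    - {"tx": -5.4,"ty": 0,"tz": 39,"ax": 0,"ay": 0,"az": 0,"gripper": 1}
    - {"tx": -6.2,"ty": 0,"tz": 45,"ax": 0,"ay": 0,"az": 0,"gripper": 1}

```text
time: 12.25
position: [465.8, -109.5, 64.6]
ee_rot: [0.655, -0.037, 0.754, 0.033]
wrist_force: [-2.9, -0.1, 4.8]
opening: 13.9
```

```bash
python3 - <<'E'
from h import *; from station import sensors, optics
s=sensors.read_state(); print(s["wrist_force"],s["position"],s["opening"])
d=optics.snapshot("scene"); P=cloud(d); cv2.imwrite("pics/s4.png",cv2.resize(d["pixels"][230:350,180:320],(700,600),interpolation=cv2.INTER_CUBIC))
for x,z,p in((30,0,8),(54,0,8)): print(nose(s,bw(x,14.5,z),BY,p))
E
```

```text
[-2.90586237 -0.12252556  4.7626673 ] [ 465.8043991  -109.49505442   64.62879337] 13.898286620377682
(array([-1.7, -0.2,  3.7]), array([-0. , -0.1, -0. ]))
(array([-5.1, -0.2, 27.5]), array([-0. , -0.1, -0. ]))
```

View pics/s4.png

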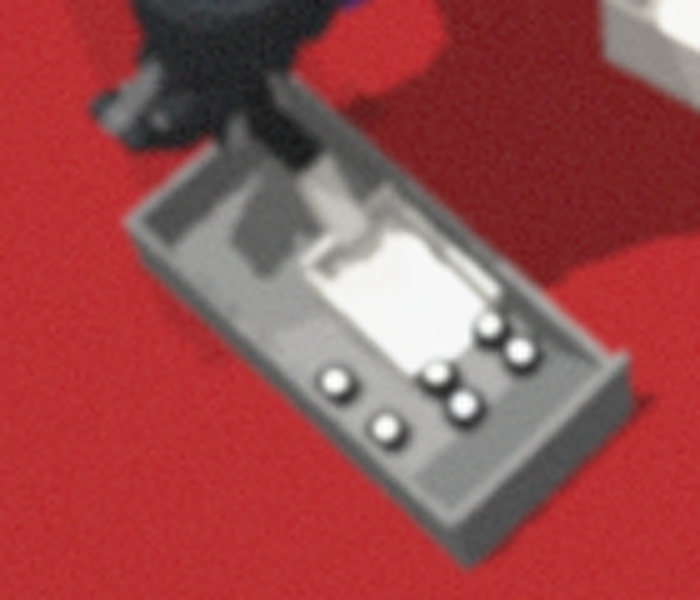

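Four wheels in two columns are being pushed ahead of the nose, at about (440–520, 330–405). The other two are untouched.

play_rows:
  increments:
    - {"tx": -0.5,"ty": 0,"tz": 4,"ax": 0,"ay": 0,"az": 0,"gripper": 1}
    - {"tx": -1,"ty": 0,"tz": 8,"ax": 0,"ay": 0,"az": 0,"gripper": 1}
    - {"tx": -1.5,"ty": 0,"tz": 12,"ax": 0,"ay": 0,"az": 0,"gripper": 1}
    - {"tx": -2,"ty": 0,"tz": 16,"ax": 0,"ay": 0,"az": 0,"gripper": 1}
    - {"tx": -2.6,"ty": 0,"tz": 19,"ax": 0,"ay": 0,"az": 0,"gripper": 1}
    - {"tx": -3,"ty": 0,"tz": 22,"ax": 0,"ay": 0,"az": 0,"gripper": 1}
    - {"tx": -3.6,"ty": 0,"tz": 25,"ax": 0,"ay": 0,"az": 0,"gripper": 1}
    - {"tx": -4,"ty": 0,"tz": 27,"ax": 0,"ay": 0,"az": 0,"gripper": 1}

```text
time: 13.3
position: [492.3, -106.9, 64.8]
ee_rot: [0.654, -0.037, 0.754, 0.033]
wrist_force: [-6.0, -0.5, 6.4]
opening: 14.1
```

```bash
python3 - <<'E'
from h import *; from station import sensors, optics
s=sensors.read_state(); print(s["wrist_force"],s["position"],s["opening"])
d=optics.snapshot("scene"); P=cloud(d); cv2.imwrite("pics/s5.png",cv2.resize(d["pixels"][230:350,180:320],(700,600),interpolation=cv2.INTER_CUBIC))
for x,z,p in((54,0,8),(60,5,3),(75,20,-3),(80,27,-12),(78,110,-18)): print(nose(s,bw(x,14.5,z),BY,p))
E
```

```text
[-6.0492735  -0.45540494  6.35632421] [ 492.30856515 -106.85221363   64.7886761 ] 14.097585047873359
(array([-1.2, -0.2,  1.1]), array([-0. , -0.1, -0. ]))
(array([ 4. , -0.2,  2.6]), array([-0. , -5.1, -0. ]))
(array([ 0.7, -0.2, 12.1]), array([ -0. , -11.1,  -0. ]))
(array([13.9, -0.2, 13.9]), array([ -0. , -20.1,  -0. ]))
(array([-54. ,  -0.2,   0.6]), array([ -0. , -26.1,  -0. ]))
```

View pics/s5.png

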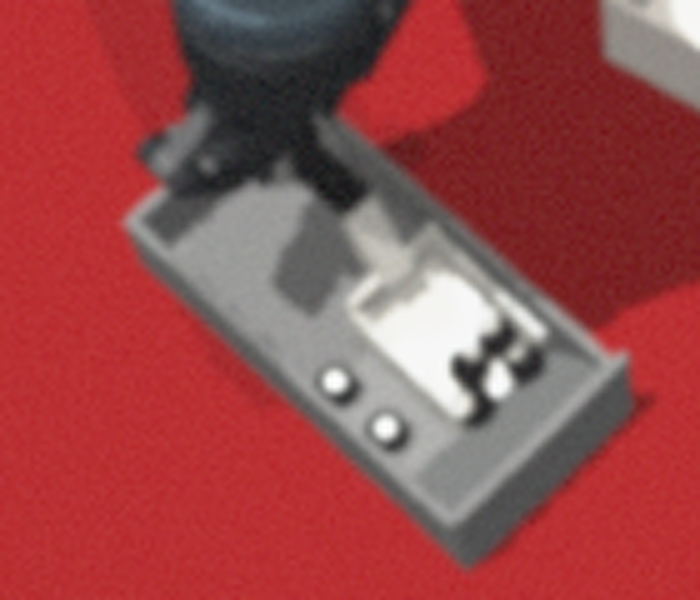

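Wheels have tipped and are climbing onto the nose at about (460–540, 330–400). The other two still lie aside at (337,383) and (387,430). Now I go up the ramp while tilting back.

```bash
python3 - <<'E'
from h import *; from station import sensors, optics
s=sensors.read_state()
for x,z,p in((56,0,6),(60,3,4),(65,8,1.5),(70,13,-1),(74,17,-3),(77,21,-5),(78,26,-6),(78,32,-8)):
  a,b=nose(s,bw(x,14.5,z),BY,p); print(a,b)
E
```

```text
[ 2.9 -0.3  1.5] [-0.  -2.1 -0. ]
[ 3.7 -0.3  3.6] [-0.  -4.1 -0. ]
[ 3.7 -0.3  6.2] [-0.  -6.6 -0. ]
[ 3.7 -0.3  9.1] [-0.  -9.1 -0. ]
[ 3.7 -0.3 11.5] [ -0.  -11.1  -0. ]
[ 4.  -0.3 13.2] [ -0.  -13.1  -0. ]
[ 1.2 -0.3 13.1] [ -0.  -14.1  -0. ]
[-0.1 -0.3 11.8] [ -0.  -16.1  -0. ]
```

play_rows:
  increments:
    - {"tx": 2,"ty": 0,"tz": 1.5,"ax": 0,"ay": -2,"az": 0,"gripper": 1}
    - {"tx": 3,"ty": 0,"tz": 3.6,"ax": 0,"ay": -4,"az": 0,"gripper": 1}
    - {"tx": 3.5,"ty": 0,"tz": 6.2,"ax": 0,"ay": -6.5,"az": 0,"gripper": 1}
    - {"tx": 3.7,"ty": 0,"tz": 9,"ax": 0,"ay": -9,"az": 0,"gripper": 1}
    - {"tx": 3.7,"ty": 0,"tz": 11.5,"ax": 0,"ay": -11,"az": 0,"gripper": 1}
    - {"tx": 3.5,"ty": 0,"tz": 13,"ax": 0,"ay": -13,"az": 0,"gripper": 1}
    - {"tx": 1.2,"ty": 0,"tz": 13,"ax": 0,"ay": -14,"az": 0,"gripper": 1}
    - {"tx": 0,"ty": 0,"tz": 12,"ax": 0,"ay": -16,"az": 0,"gripper": 1}

```text
time: 14.35
position: [500.6, -104.7, 60.8]
ee_rot: [0.751, -0.031, 0.658, 0.038]
wrist_force: [0.5, 1.1, -0.9]
opening: 13.8
```

```bash
python3 - <<'E'
from h import *; from station import sensors, optics
s=sensors.read_state(); print(s["wrist_force"],s["position"],s["opening"])
d=optics.snapshot("scene"); P=cloud(d); cv2.imwrite("pics/s6.png",cv2.resize(d["pixels"][230:350,180:320],(700,600),interpolation=cv2.INTER_CUBIC))
for x,z,p in((78,32,-8),(76,50,-12),(74,90,-18),(74,120,-20)): print(nose(s,bw(x,14.5,z),BY,p))
E
```

```text
[ 0.50671278  1.13981234 -0.94724131] [ 500.57854641 -104.72374797   60.75656092] 13.842275527869194
(array([-2. , -1.5,  3.5]), array([-0.1, -0.4, -0.2]))
(array([-11.3,  -1.5,   0.8]), array([-0.1, -4.4, -0.2]))
(array([-37.7,  -1.4,   0.7]), array([ -0.1, -10.4,  -0.2]))
(array([-62.8,  -1.3,   3.9]), array([ -0.1, -12.4,  -0.2]))
```

View pics/s6.png

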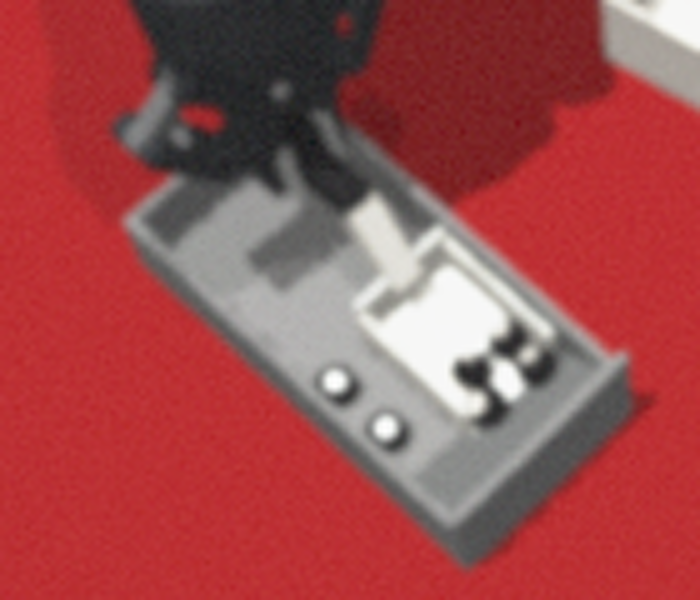

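The crop shows four wheels at the nose, about (465–545, 340–405). The front pair may still lean on the ramp, so I tilt further back and follow the ramp to gather them.

```bash
python3 - <<'E'
from h import *; from station import sensors, optics
s=sensors.read_state()
for x,z,p in((78,24,-10),(80,25,-12),(82,26,-14),(85,29,-16),(87,31,-18),(88,33,-20),(88,36,-21),(87,42,-22)):
  a,b=nose(s,bw(x,15,z),BY,p); print(a,b)
E
```

```text
[11.  -0.7 -0.8] [-0.1 -2.1 -0.1]
[14.7 -0.7 -0.2] [-0.1 -4.1 -0.1]
[18.4 -0.7  0.6] [-0.1 -6.1 -0.1]
[20.4 -0.7  2.9] [-0.1 -8.1 -0.1]
[23.2 -0.7  4.1] [ -0.1 -10.1  -0.1]
[26.  -0.7  4.5] [ -0.1 -12.1  -0.1]
[25.3 -0.7  4.6] [ -0.1 -13.1  -0.1]
[21.5 -0.7  4.1] [ -0.1 -14.1  -0.1]
```

```bash
python3 - <<'E'
from h import *; from station import sensors, optics
d=optics.snapshot("scene"); P=cloud(d); im=d["pixels"]; hsv=cv2.cvtColor(im,cv2.COLOR_BGR2HSV)
B=(P-BIN)@Ro.from_euler('z',BY,degrees=True).as_matrix()
inb=(abs(B[...,1])<42)&(B[...,0]>-20)&(B[...,0]<95)
dark=inb&(hsv[...,2]<70)
n,l,st,ce=cv2.connectedComponentsWithStats(dark.astype(np.uint8))
for i in range(1,n):
  if st[i,4]>8: Q=B[l==i]; print("dark",st[i,4],ce[i].round(),np.percentile(Q,[5,50,95],axis=0).round(0).tolist())
# pan side-wall/nose: white pixels profile
w=inb&(im.min(2)>185)&(B[...,1]>-12)
for x in range(0,95,6):
  q=B[w&(abs(B[...,0]-x)<3)]
  if len(q): print(x,len(q),np.percentile(q[:,2],[5,50,95]).round(1),np.percentile(q[:,1],[5,95]).round(0))
E
```

```text
dark 11 [282. 299.] [[50.0, 25.0, 28.0], [53.0, 28.0, 31.0], [55.0, 32.0, 33.0]]
dark 18 [288. 304.] [[67.0, 24.0, 27.0], [70.0, 28.0, 30.0], [73.0, 34.0, 33.0]]
dark 15 [274. 305.] [[47.0, 4.0, 28.0], [50.0, 7.0, 30.0], [53.0, 11.0, 33.0]]
dark 13 [279. 312.] [[66.0, -1.0, 25.0], [69.0, 3.0, 30.0], [72.0, 7.0, 32.0]]
0 77 [14.8 44.3 54. ] [-6. 37.]
6 73 [13.  16.2 45.9] [-3. 38.]
12 62 [12.4 15.7 35.1] [-1. 39.]
18 61 [12.6 16.3 39.6] [-9. 39.]
24 67 [12.1 15.6 38.3] [-5. 39.]
30 67 [11.2 16.2 41.1] [-9. 38.]
36 52 [12.  16.7 40.7] [-8. 39.]
42 33 [15.1 27.  38.9] [-8. 39.]
48 26 [13.1 22.5 40.9] [-9. 39.]
54 26 [13.7 18.4 42. ] [-9. 40.]
60 31 [15.  27.6 39.6] [-8. 39.]
66 13 [12.9 27.8 42.1] [-8. 28.]
```

play_rows:
  increments:
    - {"tx": 2.5,"ty": -0.5,"tz": 0.4,"ax": 0,"ay": -2,"az": 0,"gripper": 1}
    - {"tx": 5,"ty": -0.5,"tz": 0.8,"ax": 0,"ay": -4,"az": 0,"gripper": 1}
    - {"tx": 7.5,"ty": -0.5,"tz": 1.2,"ax": 0,"ay": -6,"az": 0,"gripper": 1}
    - {"tx": 10,"ty": -0.5,"tz": 1.6,"ax": 0,"ay": -8,"az": 0,"gripper": 1}
    - {"tx": 13,"ty": -0.5,"tz": 1.7,"ax": 0,"ay": -11,"az": 0,"gripper": 1}
    - {"tx": 15,"ty": -0.5,"tz": 1.7,"ax": 0,"ay": -14,"az": 0,"gripper": 1}
    - {"tx": 16,"ty": -0.5,"tz": 1.7,"ax": 0,"ay": -17,"az": 0,"gripper": 1}
    - {"tx": 16,"ty": -0.5,"tz": 1.7,"ax": 0,"ay": -19,"az": 0,"gripper": 1}

```text
time: 15.45
position: [509.1, -105.8, 47.6]
ee_rot: [0.852, -0.026, 0.522, 0.043]
wrist_force: [0.1, -0.4, -1.9]
opening: 13.8
```

```bash
cat > w.py <<'E'
from h import *; from station import sensors, optics
s=sensors.read_state(); print(s["time"],s["wrist_force"].round(1),s["position"].round(1),s["opening"].round(1) if hasattr(s["opening"],"round") else s["opening"])
d=optics.snapshot("scene"); P=cloud(d); im=d["pixels"]; hsv=cv2.cvtColor(im,cv2.COLOR_BGR2HSV)
B=(P-BIN)@Ro.from_euler('z',BY,degrees=True).as_matrix()
inb=(abs(B[...,1])<42)&(B[...,0]>-40)&(B[...,0]<100)
dark=inb&(hsv[...,2]<70)
n,l,st,ce=cv2.connectedComponentsWithStats(dark.astype(np.uint8))
for i in range(1,n):
  if st[i,4]>8: Q=B[l==i]; print("dark",st[i,4],ce[i].round(),np.percentile(Q,[5,50,95],axis=0).round(0).tolist())
w=inb&(im.min(2)>185)&(B[...,1]>-12)
for x in range(-12,95,8):
  q=B[w&(abs(B[...,0]-x)<4)]
  if len(q)>4: print(x,len(q),np.percentile(q[:,2],[5,50,95]).round(1))
E
python3 w.py
```

```text
15.45 [ 0.1 -0.4 -1.9] [ 509.1 -105.8   47.6] 13.814657683521034
dark 54 [247. 269.] [[-38.0, 7.0, 72.0], [-29.0, 12.0, 79.0], [-20.0, 18.0, 84.0]]
dark 17 [284. 298.] [[58.0, 22.0, 46.0], [60.0, 27.0, 50.0], [63.0, 32.0, 52.0]]
dark 24 [291. 303.] [[78.0, 22.0, 50.0], [81.0, 26.0, 56.0], [85.0, 31.0, 59.0]]
dark 11 [275. 305.] [[57.0, -0.0, 47.0], [58.0, 2.0, 50.0], [61.0, 5.0, 54.0]]
dark 17 [280. 309.] [[73.0, -2.0, 53.0], [75.0, 2.0, 56.0], [78.0, 7.0, 62.0]]
-12 45 [ 3.6 70.  76. ]
-4 37 [57.2 64.4 71.7]
4 35 [53.9 57.6 63.6]
12 130 [35.6 46.4 54.6]
20 110 [19.5 27.7 46.2]
28 72 [20.9 24.8 49. ]
36 68 [24.6 27.9 52.6]
44 55 [27.3 30.6 55.8]
52 34 [30.9 44.3 58.9]
60 29 [34.1 40.5 61.9]
68 26 [36.7 45.2 64.5]
76 29 [30.8 41.7 58. ]
84 7 [42.5 44.5 49.9]
```

play_rows:
  increments:
    - {"tx": 0,"ty": 0,"tz": 0,"ax": 0,"ay": -1,"az": 0,"gripper": 1}
    - {"tx": 0,"ty": 0,"tz": 0,"ax": 0,"ay": -2,"az": 0,"gripper": 1}
    - {"tx": 0,"ty": 0,"tz": 0,"ax": 0,"ay": -3,"az": 0,"gripper": 1}
    - {"tx": 0,"ty": 0,"tz": 0,"ax": 0,"ay": -4,"az": 0,"gripper": 1}
    - {"tx": 0,"ty": 0,"tz": 0,"ax": 0,"ay": -4,"az": 0,"gripper": 1}
    - {"tx": 0,"ty": 0,"tz": 0,"ax": 0,"ay": -4,"az": 0,"gripper": 1}
    - {"tx": 0,"ty": 0,"tz": 0,"ax": 0,"ay": -4,"az": 0,"gripper": 1}
    - {"tx": 0,"ty": 0,"tz": 0,"ax": 0,"ay": -4,"az": 0,"gripper": 1}

```text
time: 16.5
position: [508.7, -105.8, 47.7]
ee_rot: [0.869, -0.024, 0.492, 0.043]
wrist_force: [-0.8, 1.1, -0.8]
opening: 13.7
```

```bash
python3 w.py; python3 - <<'E'
from h import *; from station import optics
d=optics.snapshot("scene"); cv2.imwrite("pics/s7.png",cv2.resize(d["pixels"][220:350,180:320],(646,600),interpolation=cv2.INTER_CUBIC))
E
```

```text
16.5 [-0.8  1.1 -0.8] [ 508.7 -105.8   47.7] 13.719779330053415
dark 49 [246. 268.] [[-38.0, 7.0, 74.0], [-30.0, 11.0, 81.0], [-24.0, 18.0, 84.0]]
dark 57 [271. 294.] [[27.0, 2.0, 42.0], [32.0, 16.0, 45.0], [43.0, 30.0, 52.0]]
dark 18 [288. 299.] [[70.0, 23.0, 60.0], [73.0, 27.0, 62.0], [76.0, 32.0, 65.0]]
-12 47 [ 1.9 70.8 77.7]
-4 35 [62.5 66.9 71.6]
4 40 [50.4 59.3 64.1]
12 134 [38.  50.6 56.6]
20 40 [33.6 42.3 53.3]
28 12 [35.3 53.7 58.1]
36 42 [30.6 34.2 58.7]
44 62 [33.3 36.7 62.8]
52 69 [36.8 40.4 65.8]
60 56 [39.5 43.2 70.9]
68 59 [22.1 46.9 72.5]
76 70 [45.1 49.9 60.9]
84 10 [49.1 51.7 53.9]
```

View pics/s7.png

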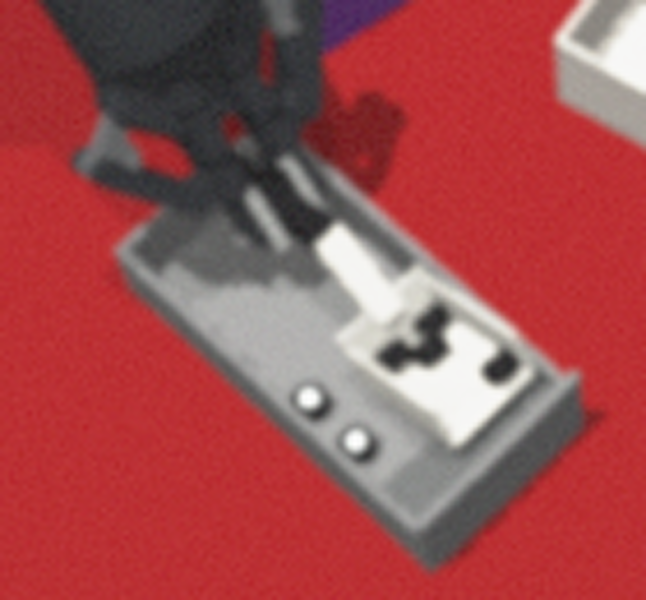

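Now the crop shows three wheels against the pan's back wall, at (395–435, 320–355), and a fourth at (498,365), still in the pan. Next I lift, swing to the tub and pour.

```bash
cat >> h.py <<'E'
G=np.array([-59.2,0,50.5]); OFF=8
def nose(s,nosepos,yaw,pitch,off=None):
    off=OFF if off is None else off
    S=scoopR(yaw,pitch); O=np.array(nosepos)-S.apply([65,0,0]); return delta(s,O+S.apply(G),toolR(yaw,pitch-off,1))
E
python3 - <<'E'
from h import *; from station import sensors
s=sensors.read_state()
print(nose(s,bw(87,14.5,49.5),BY,-23)); print(nose(s,bw(80,14.5,130),BY,-23)); print(nose(s,tw(-5,0,130),TY,-23))
E
```

```text
(array([0.2, 0.3, 0.1]), array([-0., -0., -0.]))
(array([-72.4,   0.4,  35.5]), array([-0., -0., -0.]))
(array([-105.3,  163.5,  -19.5]), array([-9.6, -0. ,  5.7]))
```

play_rows:
  increments:
    - {"tx": -4,"ty": 0,"tz": 1,"ax": 0,"ay": 0,"az": 0,"gripper": 1}
    - {"tx": -12,"ty": 0,"tz": 5,"ax": 0,"ay": 0,"az": 0,"gripper": 1}
    - {"tx": -23,"ty": 0,"tz": 11,"ax": 0,"ay": 0,"az": 0,"gripper": 1}
    - {"tx": -36,"ty": 0,"tz": 17,"ax": 0,"ay": 0,"az": 0,"gripper": 1}
    - {"tx": -49,"ty": 0,"tz": 24,"ax": 0,"ay": 0,"az": 0,"gripper": 1}
    - {"tx": -60,"ty": 0,"tz": 29,"ax": 0,"ay": 0,"az": 0,"gripper": 1}
    - {"tx": -68,"ty": 0,"tz": 33,"ax": 0,"ay": 0,"az": 0,"gripper": 1}
    - {"tx": -72,"ty": 0,"tz": 35.5,"ax": 0,"ay": 0,"az": 0,"gripper": 1}

```text
time: 17.6
position: [502.2, -106.7, 128.5]
ee_rot: [0.869, -0.024, 0.492, 0.043]
wrist_force: [0.2, 0.2, -1.5]
opening: 14.1
```

play_rows:
  increments:
    - {"tx": -1,"ty": 5,"tz": -2,"ax": -0.3,"ay": 0,"az": 0,"gripper": 1}
    - {"tx": -4,"ty": 18,"tz": -7,"ax": -1,"ay": 0,"az": 0.6,"gripper": 1}
    - {"tx": -9,"ty": 42,"tz": -15,"ax": -2.5,"ay": 0,"az": 1.5,"gripper": 1}
    - {"tx": -15,"ty": 72,"tz": -25,"ax": -4.2,"ay": 0,"az": 2.5,"gripper": 1}
    - {"tx": -21,"ty": 102,"tz": -35,"ax": -6,"ay": 0,"az": 3.5,"gripper": 1}
    - {"tx": -27,"ty": 130,"tz": -44,"ax": -7.6,"ay": 0,"az": 4.5,"gripper": 1}
    - {"tx": -31,"ty": 152,"tz": -51,"ax": -9,"ay": 0,"az": 5.3,"gripper": 1}
    - {"tx": -33,"ty": 163,"tz": -55,"ax": -9.6,"ay": 0,"az": 5.7,"gripper": 1}

```text
time: 18.6
position: [426.2, 50.2, 134.6]
ee_rot: [0.858, -0.073, 0.491, 0.13]
wrist_force: [0.5, 0.1, -0.6]
opening: 13.8
```

```bash
python3 - <<'E'
from h import *; from station import sensors, optics
s=sensors.read_state(); print(s["time"],s["wrist_force"],s["opening"],s["joint_pos"])
print(nose(s,tw(-5,0,130),TY,-23))
for z,p in((110,-22),(100,-18),(90,-14),(80,-10),(70,-5),(62,0),(57,5),(54,10)): print(*nose(s,tw(-5,0,z),TY,p))
d=optics.snapshot("top"); cv2.imwrite("pics/t8.png",cv2.resize(d["pixels"][180:320,260:440],(720,560)))
P=cloud(d); T=(P-TUB)@Ro.from_euler('z',TY,degrees=True).as_matrix(); im=d["pixels"]
hsv=cv2.cvtColor(im,cv2.COLOR_BGR2HSV)
m=(abs(T[...,1])<45)&(T[...,0]>-85)&(T[...,0]<60)&(T[...,2]>80)&(hsv[...,1]<70)&(hsv[...,2]>110)
Q=T[m]; print(rect(Q))
for x in range(-80,60,10):
  q=Q[abs(Q[:,0]-x)<5]
  if len(q)>4: print(x,len(q),np.percentile(q[:,2],[5,50,95]).round(1),np.percentile(q[:,1],[3,97]).round(0))
E
```

```text
18.6 [ 0.46369946  0.11558598 -0.62584404] 13.808427187984696 [-0.22021026 -0.2404015  -1.01991617  0.31963488  0.25620259 -0.45619462]
(array([ 3.6,  0.9, -7. ]), array([ 0.2, -0.5, -0.3]))
[ 18.8   0.9 -15.9] [ 0.2  0.5 -0.3]
[ 19.5   0.9 -16. ] [ 0.2  4.5 -0.3]
[ 20.6   0.9 -15.5] [ 0.2  8.5 -0.3]
[ 22.1   0.8 -14.4] [ 0.2 12.5 -0.3]
[ 22.5   0.8 -11.2] [ 0.2 17.5 -0.2]
[21.9  0.8 -6.3] [ 0.2 22.5 -0.2]
[19.5  0.8  0.7] [ 0.3 27.5 -0.2]
[16.3  0.8  9.4] [ 0.3 32.5 -0.2]
(array([-45.5,  -1. ]), array([77.8, 49.9]), 0.5)
-80 49 [136.4 142.5 148.9] [-24.  22.]
-70 82 [116.1 128.7 141.4] [-24.  22.]
-60 37 [113.2 129.8 142.6] [-25.  23.]
-50 54 [116.7 125.2 147. ] [-25.  23.]
-40 60 [121.7 126.3 151.1] [-25.  23.]
-30 87 [125.2 129.9 155. ] [-24.  22.]
-20 91 [129.7 133.7 156.6] [-24.  22.]
-10 72 [132.7 136.5 141.9] [-24.  22.]
```

```bash
python3 - <<'E'
from h import *; from station import sensors, optics
s=sensors.read_state()
for x,z,p in((0,128,-22),(4,123,-18),(6,115,-14),(6,105,-10),(5,94,-6),(3,83,-2),(0,73,2),(0,66,4)): print(*nose(s,tw(x,0,z),TY,p))
E
```

```text
[ 5.8  0.4 -2.5] [ 0.2  0.5 -0.3]
[4.3 0.4 3.5] [ 0.2  4.5 -0.3]
[4.7 0.4 6.7] [ 0.2  8.5 -0.3]
[6.2 0.4 7.7] [ 0.2 12.5 -0.3]
[8.5 0.4 7.9] [ 0.2 16.5 -0.3]
[10.8  0.4  7.6] [ 0.3 20.5 -0.3]
[12.2  0.3  7.4] [ 0.3 24.5 -0.3]
[15.6  0.3  7.7] [ 0.3 26.5 -0.3]
```

play_rows:
  increments:
    - {"tx": 2,"ty": 0.5,"tz": 1,"ax": 0,"ay": 1,"az": 0,"gripper": 1}
    - {"tx": 4,"ty": 1,"tz": 3.5,"ax": 0.2,"ay": 4.5,"az": -0.2,"gripper": 1}
    - {"tx": 4.7,"ty": 1,"tz": 6.7,"ax": 0.2,"ay": 8.5,"az": -0.3,"gripper": 1}
    - {"tx": 6.2,"ty": 1,"tz": 7.7,"ax": 0.2,"ay": 12.5,"az": -0.3,"gripper": 1}
    - {"tx": 8.5,"ty": 1,"tz": 7.9,"ax": 0.2,"ay": 16.5,"az": -0.3,"gripper": 1}
    - {"tx": 10.8,"ty": 1,"tz": 7.6,"ax": 0.3,"ay": 20.5,"az": -0.3,"gripper": 1}
    - {"tx": 12.2,"ty": 1,"tz": 7.4,"ax": 0.3,"ay": 24,"az": -0.3,"gripper": 1}
    - {"tx": 15,"ty": 1,"tz": 7.7,"ax": 0.3,"ay": 26,"az": -0.3,"gripper": 1}

```text
time: 19.65
position: [440.7, 53.4, 124.5]
ee_rot: [0.726, -0.098, 0.673, 0.105]
wrist_force: [0.4, 0.2, -0.4]
opening: 13.8
```

```bash
cat > t.py <<'E'
from h import *; from station import sensors, optics
s=sensors.read_state(); print(s["time"],s["wrist_force"].round(1),s["joint_pos"].round(3))
d=optics.snapshot("top"); P=cloud(d); T=(P-TUB)@Ro.from_euler('z',TY,degrees=True).as_matrix(); im=d["pixels"]
hsv=cv2.cvtColor(im,cv2.COLOR_BGR2HSV)
roi=(abs(T[...,1])<32)&(T[...,0]>-85)&(T[...,0]<50)
m=roi&(T[...,2]>55)&(hsv[...,1]<70)&(hsv[...,2]>110)
Q=T[m]
for x in range(-80,60,10):
  q=Q[abs(Q[:,0]-x)<5]
  if len(q)>4: print(x,len(q),np.percentile(q[:,2],[5,50,95]).round(1),np.percentile(q[:,1],[3,97]).round(0))
n,l,st,ce=cv2.connectedComponentsWithStats((roi&(hsv[...,2]<80)).astype(np.uint8))
for i in range(1,n):
  if st[i,4]>4: q=T[l==i]; print("dark",st[i,4],np.median(q,axis=0).round())
E
python3 t.py; python3 - <<'E'
from h import *; from station import sensors, optics
s=sensors.read_state()
for x,z,p in((0,66,4),(0,60,8),(-1,55,12),(-2,50,17),(-4,45,23),(-5,40,29),(-6,36,35),(-7,34,41),(-8,34,47)): print(*nose(s,tw(x,0,z),TY,p))
E
```

```text
19.65 [ 0.4  0.2 -0.4] [-0.039  0.122 -0.55   0.827  0.024 -0.327]
-80 15 [129.  135.2 140.1] [-9.  3.]
-70 43 [ 93.8 109.  126.5] [-25.  19.]
-60 66 [ 73.3  89.  107.6] [-27.  20.]
-50 52 [64.8 81.3 98.7] [-27.  24.]
-40 60 [71.7 83.7 98.3] [-27.  21.]
-30 65 [69.8 74.6 99.6] [-27.  21.]
-20 80 [70.6 73.5 97.4] [-27.  20.]
-10 82 [68.6 72.6 95.3] [-28.  21.]
0 8 [61.3 71.7 89.4] [-29.  19.]
dark 11 [-32.  14.  88.]
dark 27 [-50.   4.  89.]
dark 14 [-53. -14.  89.]
dark 7 [-83.  -3. 148.]
[-0.8  2.  -0.9] [-0.3  0.3  0. ]
[-2.7  2.   3.6] [-0.3  4.3  0. ]
[-5.3  2.   7.8] [-0.3  8.3  0. ]
[-9.2  2.1 14.1] [-0.3 13.3  0. ]
[-14.1   2.1  21.9] [-0.3 19.3 -0. ]
[-17.7   2.1  31.6] [-0.3 25.3 -0. ]
[-21.1   2.2  42.3] [-0.3 31.3 -0. ]
[-25.3   2.2  53.8] [-0.3 37.3 -0. ]
[-30.1   2.3  66. ] [-0.3 43.3 -0.1]
```

play_rows:
  increments:
    - {"tx": -2,"ty": 3,"tz": 3,"ax": 0,"ay": 4.3,"az": 0,"gripper": 1}
    - {"tx": -5,"ty": 3.5,"tz": 7.8,"ax": -0.3,"ay": 8.3,"az": 0,"gripper": 1}
    - {"tx": -9,"ty": 3.5,"tz": 14,"ax": -0.3,"ay": 13.3,"az": 0,"gripper": 1}
    - {"tx": -14,"ty": 3.5,"tz": 22,"ax": -0.3,"ay": 19.3,"az": 0,"gripper": 1}
    - {"tx": -17.7,"ty": 3.5,"tz": 31.6,"ax": -0.3,"ay": 25.3,"az": 0,"gripper": 1}
    - {"tx": -21,"ty": 3.5,"tz": 42.3,"ax": -0.3,"ay": 31.3,"az": 0,"gripper": 1}
    - {"tx": -25.3,"ty": 3.5,"tz": 53.8,"ax": -0.3,"ay": 37.3,"az": 0,"gripper": 1}
    - {"tx": -30,"ty": 3.5,"tz": 66,"ax": -0.3,"ay": 43.3,"az": 0,"gripper": 1}

```text
time: 20.7
position: [500.9, 75.0, 160.0]
ee_rot: [0.426, -0.132, 0.893, 0.063]
wrist_force: [0.8, 0.4, -0.8]
opening: 14.0
```

play_rows:
  increments:
    - {"tx": 0,"ty": 0,"tz": 0,"ax": 0,"ay": 0,"az": 0,"gripper": 1}
    - {"tx": 0,"ty": 0,"tz": 0,"ax": 0,"ay": 0,"az": 0,"gripper": 1}
    - {"tx": 0,"ty": 0,"tz": 0,"ax": 0,"ay": 0,"az": 0,"gripper": 1}
    - {"tx": 0,"ty": 0,"tz": 0,"ax": 0,"ay": 0,"az": 0,"gripper": 1}
    - {"tx": 0,"ty": 0,"tz": 0,"ax": 0,"ay": 0,"az": 0,"gripper": 1}
    - {"tx": 0,"ty": 0,"tz": 0,"ax": 0,"ay": 0,"az": 0,"gripper": 1}
    - {"tx": 0,"ty": 0,"tz": 0,"ax": 0,"ay": 0,"az": 0,"gripper": 1}
    - {"tx": 0,"ty": 0,"tz": 0,"ax": 0,"ay": 0,"az": 0,"gripper": 1}

```text
time: 21.7
position: [500.1, 75.1, 160.2]
ee_rot: [0.427, -0.132, 0.892, 0.064]
wrist_force: [-0.1, 0.1, -0.9]
opening: 13.8
```

```bash
python3 t.py; python3 - <<'E'
from h import *; from station import sensors, optics
d=optics.snapshot("scene"); cv2.imwrite("pics/s9.png",cv2.resize(d["pixels"][160:320,240:400],(600,600),interpolation=cv2.INTER_CUBIC))
E
```

```text
21.7 [-0.1  0.1 -0.9] [ 0.098  0.917  0.595  1.918 -0.122 -0.153]
-80 190 [568.4 591.1 599.2] [-2. 31.]
-70 197 [569.  590.3 598.8] [-4. 31.]
-60 193 [560.2 590.4 597.4] [-9. 31.]
-50 237 [178.2 587.1 597.3] [-21.  31.]
-40 245 [194.  586.5 595.5] [-20.  31.]
-30 236 [560.1 586.2 594.4] [-13.  30.]
-20 241 [559.4 586.3 593.2] [-14.  31.]
-10 252 [557.4 585.1 591.9] [-16.  30.]
0 258 [558.  584.1 590.9] [-18.  30.]
10 259 [555.7 583.  589.4] [-20.  30.]
20 270 [556.1 581.9 588.3] [-21.  30.]
30 274 [555.  581.4 586.9] [-24.  30.]
40 288 [549.9 579.8 585.3] [-25.  30.]
50 147 [551.5 579.8 583.8] [-27.  30.]
dark 415 [ -9. -19. 247.]
```

View pics/s9.png

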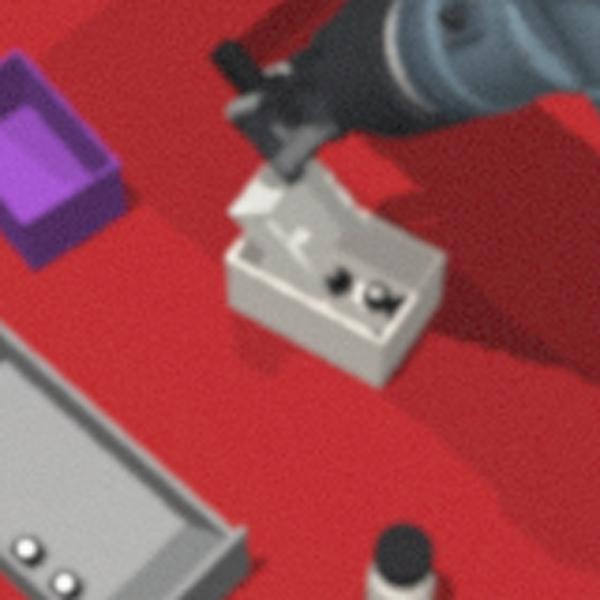

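The crop shows the scoop tipped into the tub and wheels on the tub floor at about (340–395, 280–300). Two are left in the bin. I raise the scoop straight up.

play_rows:
  increments:
    - {"tx": -4,"ty": 0,"tz": -3,"ax": 0,"ay": 0,"az": 0,"gripper": 1}
    - {"tx": -11,"ty": 0,"tz": -9,"ax": 0,"ay": 0,"az": 0,"gripper": 1}
    - {"tx": -20,"ty": 0,"tz": -16,"ax": 0,"ay": 0,"az": 0,"gripper": 1}
    - {"tx": -30,"ty": 0,"tz": -24,"ax": 0,"ay": 0,"az": 0,"gripper": 1}
    - {"tx": -40,"ty": 0,"tz": -32,"ax": 0,"ay": 0,"az": 0,"gripper": 1}
    - {"tx": -50,"ty": 0,"tz": -40,"ax": 0,"ay": 0,"az": 0,"gripper": 1}
    - {"tx": -57,"ty": 0,"tz": -46,"ax": 0,"ay": 0,"az": 0,"gripper": 1}
    - {"tx": -60,"ty": 0,"tz": -48,"ax": 0,"ay": 0,"az": 0,"gripper": 1}

```text
time: 22.8
position: [500.6, 75.2, 237.7]
ee_rot: [0.427, -0.132, 0.892, 0.064]
wrist_force: [-0.3, -0.6, -1.1]
opening: 13.7
```

```bash
python3 - <<'E'
from h import *; from station import sensors, optics
s=sensors.read_state(); print(s["position"],s["joint_pos"].round(2))
# scoop back over its place: level real pitch 0
o=np.array([511,336,0.]); n=lambda z:o+scoopR(19.6,0).apply([65,0,0])+[0,0,z]
print(nose(s,n(110),19.6,0),nose(s,n(4),19.6,0))
d=optics.snapshot("scene"); P=cloud(d); T=(P-TUB)@Ro.from_euler('z',TY,degrees=True).as_matrix(); hsv=cv2.cvtColor(d["pixels"],cv2.COLOR_BGR2HSV)
m=(abs(T[...,1])<33)&(abs(T[...,0])<51)&(T[...,2]<40)&(hsv[...,2]<90)
print("dark px in tub",m.sum(),np.percentile(T[m],[5,95],axis=0).round())
cv2.imwrite("pics/s10.png",cv2.resize(d["pixels"][160:320,240:400],(600,600),interpolation=cv2.INTER_CUBIC))
E
```

```text
[500.57181992  75.18188633 237.72539231] [ 0.1   0.91  0.78  2.11 -0.12 -0.15]
(array([ 43.7, 243.7,  69. ]), array([ -2.7, -46.8,  -0.8])) (array([126.4, 243.7, 135.4]), array([ -2.7, -46.8,  -0.8]))
dark px in tub 48 [[-4.  2. 10.]
 [34. 13. 21.]]
```

View pics/s10.png

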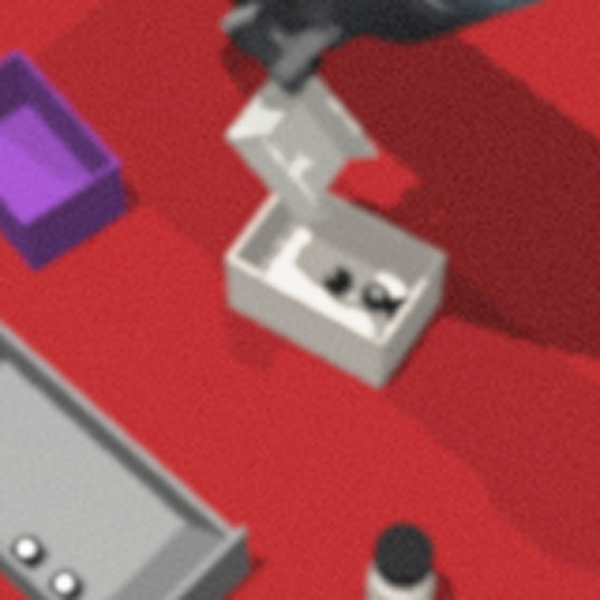

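play_rows:
  increments:
    - {"tx": 5,"ty": 0,"tz": -6,"ax": 0,"ay": -5,"az": 0,"gripper": 1}
    - {"tx": 14,"ty": 0,"tz": -16,"ax": 0,"ay": -13,"az": 0,"gripper": 1}
    - {"tx": 23,"ty": 0,"tz": -27,"ax": 0,"ay": -22,"az": 0,"gripper": 1}
    - {"tx": 32,"ty": 0,"tz": -38,"ax": 0,"ay": -30,"az": 0,"gripper": 1}
    - {"tx": 40,"ty": 0,"tz": -49,"ax": 0,"ay": -38,"az": 0,"gripper": 1}
    - {"tx": 46,"ty": 0,"tz": -56,"ax": 0,"ay": -43,"az": 0,"gripper": 1}
    - {"tx": 48,"ty": 0,"tz": -59,"ax": 0,"ay": -46,"az": 0,"gripper": 1}
    - {"tx": 48,"ty": 0,"tz": -59,"ax": 0,"ay": -46.8,"az": 0,"gripper": 1}

```text
time: 23.85
position: [426.0, 53.0, 236.5]
ee_rot: [0.746, -0.096, 0.65, 0.11]
wrist_force: [-0.5, 0.0, -0.1]
opening: 13.8
```

```bash
python3 - <<'E'
from h import *; from station import sensors, optics
s=sensors.read_state(); print(s["position"],s["joint_pos"].round(2))
o=np.array([511,336,0.]); n=lambda z:o+scoopR(19.6,0).apply([65,0,0])+[0,0,z]
print(nose(s,n(100),19.6,0),nose(s,n(4),19.6,0))
d=optics.snapshot("top"); P=cloud(d); T=(P-TUB)@Ro.from_euler('z',TY,degrees=True).as_matrix(); hsv=cv2.cvtColor(d["pixels"],cv2.COLOR_BGR2HSV)
m=(abs(T[...,1])<33)&(abs(T[...,0])<80)&(T[...,2]>130)&(hsv[...,2]<90)
for a in range(-80,60,10):
  q=T[m&(abs(T[...,0]-a)<5)]
  if len(q): print("dark",a,len(q),np.percentile(q[:,2],[5,95]).round())
E
```

```text
[425.96384406  52.9570572  236.4860347 ] [-0.06 -0.04 -0.42  1.06  0.05 -0.35]
(array([ 99.7, 243.4,  91.2]), array([-2.8, -0.1,  0.3])) (array([194.8, 243.3,  78. ]), array([-2.8, -0.1,  0.3]))
```

play_rows:
  increments:
    - {"tx": 0,"ty": 20,"tz": 8,"ax": 0,"ay": 0,"az": 0,"gripper": 1}
    - {"tx": 5,"ty": 60,"tz": 22,"ax": -0.5,"ay": 0,"az": 0,"gripper": 1}
    - {"tx": 20,"ty": 100,"tz": 38,"ax": -1,"ay": 0,"az": 0,"gripper": 1}
    - {"tx": 38,"ty": 140,"tz": 54,"ax": -1.5,"ay": 0,"az": 0,"gripper": 1}
    - {"tx": 56,"ty": 180,"tz": 68,"ax": -2,"ay": 0,"az": 0,"gripper": 1}
    - {"tx": 74,"ty": 212,"tz": 80,"ax": -2.5,"ay": 0,"az": 0,"gripper": 1}
    - {"tx": 90,"ty": 235,"tz": 88,"ax": -2.8,"ay": 0,"az": 0.3,"gripper": 1}
    - {"tx": 99.7,"ty": 243.4,"tz": 91.2,"ax": -2.8,"ay": 0,"az": 0.3,"gripper": 1}

```text
time: 24.9
position: [456.6, 317.6, 149.1]
ee_rot: [0.743, -0.113, 0.647, 0.129]
wrist_force: [0.1, -0.5, -1.1]
opening: 14.2
```

```bash
python3 - <<'E'
from h import *; from station import sensors, optics
s=sensors.read_state(); print(s["position"],s["wrist_force"])
S0=np.array([511,336,0.]); n=lambda z:S0+scoopR(19.6,0).apply([65,0,0])+[0,0,z]
for z in(8,2,0): print(nose(s,n(z),19.6,0))
d=optics.snapshot("scene"); P=cloud(d); Q=(P-S0)@scoopR(19.6,0).as_matrix(); im=d["pixels"]; hsv=cv2.cvtColor(im,cv2.COLOR_BGR2HSV)
w=(abs(Q[...,1])<26)&(Q[...,0]>-5)&(Q[...,0]<75)&(Q[...,2]>60)&(hsv[...,1]<70)&(im.min(2)>120)
for x in range(0,75,8):
  q=Q[w&(abs(Q[...,0]-x)<4)]
  if len(q)>4: print(x,len(q),np.percentile(q[:,2],[5,30,50,95]).round(1))
d=optics.snapshot("top"); cv2.imwrite("pics/t11.png",cv2.resize(d["pixels"][190:290,270:430],(800,500),interpolation=cv2.INTER_CUBIC))
E
```

```text
[456.61975535 317.63523039 149.09485329] [ 0.06190709 -0.53319568 -1.05708023]
(array([ 89.5,  -0.8, -14.1]), array([ 0.2, -0.2,  0.1]))
(array([ 95.5,  -0.8, -14.9]), array([ 0.2, -0.2,  0.1]))
(array([ 97.4,  -0.8, -15.2]), array([ 0.2, -0.2,  0.1]))
0 131 [100.6 107.  117.1 134.5]
8 81 [100.9 104.1 106.4 125. ]
16 90 [101.  104.  107.7 126.1]
24 79 [100.4 103.3 106.9 125.7]
32 95 [100.7 104.  108.  126.8]
40 81 [100.2 103.9 108.  126. ]
48 88 [101.  103.8 106.7 126.5]
56 94 [ 99.3 102.6 106.9 126.5]
64 10 [101.3 102.6 104.  122.6]
```

View pics/t11.png

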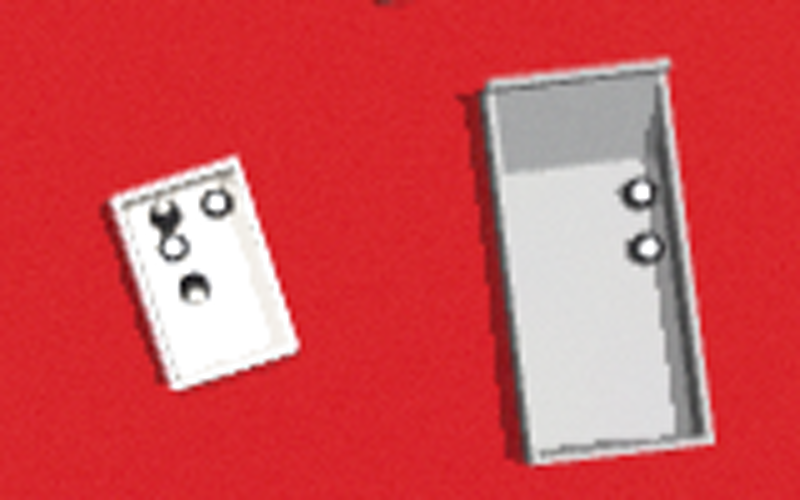

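Four wheels are in the tub, at (165,215), (217,203), (173,246) and (194,288), and two are in the bin. The pan measures level. I lower the scoop.

play_rows:
  increments:
    - {"tx": 8,"ty": 0,"tz": -1,"ax": 0,"ay": 0,"az": 0,"gripper": 1}
    - {"tx": 24,"ty": -0.5,"tz": -4,"ax": 0,"ay": 0,"az": 0,"gripper": 1}
    - {"tx": 42,"ty": -0.8,"tz": -7,"ax": 0,"ay": 0,"az": 0,"gripper": 1}
    - {"tx": 60,"ty": -0.8,"tz": -10,"ax": 0,"ay": 0,"az": 0,"gripper": 1}
    - {"tx": 76,"ty": -0.8,"tz": -12,"ax": 0,"ay": 0,"az": 0,"gripper": 1}
    - {"tx": 87,"ty": -0.8,"tz": -14,"ax": 0,"ay": 0,"az": 0,"gripper": 1}
    - {"tx": 92,"ty": -0.8,"tz": -14.5,"ax": 0,"ay": 0,"az": 0,"gripper": 1}
    - {"tx": 95,"ty": -0.8,"tz": -15,"ax": 0,"ay": 0,"az": 0,"gripper": 1}

```text
time: 26.0
position: [455.8, 314.8, 54.8]
ee_rot: [0.744, -0.112, 0.646, 0.128]
wrist_force: [0.1, 0.7, 0.8]
opening: 13.8
```

play_rows:
  increments:
    - {"tx": 0.5,"ty": 0,"tz": 0,"ax": 0,"ay": 0,"az": 0,"gripper": 1}
    - {"tx": 1,"ty": 0,"tz": 0,"ax": 0,"ay": 0,"az": 0,"gripper": 1}
    - {"tx": 1.5,"ty": 0,"tz": 0,"ax": 0,"ay": 0,"az": 0,"gripper": 1}
    - {"tx": 2,"ty": 0,"tz": 0,"ax": 0,"ay": 0,"az": 0,"gripper": 1}
    - {"tx": 2,"ty": 0,"tz": 0,"ax": 0,"ay": 0,"az": 0,"gripper": 1}
    - {"tx": 2,"ty": 0,"tz": 0,"ax": 0,"ay": 0,"az": 0,"gripper": 1}
    - {"tx": 2,"ty": 0,"tz": 0,"ax": 0,"ay": 0,"az": 0,"gripper": 1}
    - {"tx": 2,"ty": 0,"tz": 0,"ax": 0,"ay": 0,"az": 0,"gripper": 1}

```text
time: 27.0
position: [455.7, 314.9, 52.6]
ee_rot: [0.743, -0.112, 0.647, 0.128]
wrist_force: [0.3, 0.4, -0.6]
opening: 13.8
```

```bash
cat > sc.py <<'E'
from h import *; from station import sensors, optics
s=sensors.read_state(); print(s["time"],s["position"].round(1),s["wrist_force"].round(1))
S0=np.array([511,336,0.])
d=optics.snapshot("scene"); P=cloud(d); Q=(P-S0)@scoopR(19.6,0).as_matrix(); im=d["pixels"]; hsv=cv2.cvtColor(im,cv2.COLOR_BGR2HSV)
w=(abs(Q[...,1])<26)&(Q[...,0]>-5)&(Q[...,0]<75)&(Q[...,2]>-5)&(hsv[...,1]<70)&(im.min(2)>120)
for x in range(0,75,12):
  q=Q[w&(abs(Q[...,0]-x)<6)]
  if len(q)>4: print(x,len(q),np.percentile(q[:,2],[5,30,50,95]).round(1))
E
python3 sc.py
```

```text
27.0 [455.7 314.9  52.6] [ 0.3  0.4 -0.6]
0 127 [ 4.5  9.  17.7 38. ]
12 97 [ 3.9  7.2  9.  29.7]
24 100 [ 4.2  6.8  9.6 30. ]
36 98 [ 4.2  7.1  9.8 30.4]
48 104 [ 4.2  7.3  9.6 29.9]
60 66 [-1.3  5.1  6.9 29.3]
```

play_rows:
  increments:
    - {"tx": 0.5,"ty": 0,"tz": 0,"ax": 0,"ay": 0,"az": 0,"gripper": 1}
    - {"tx": 1,"ty": 0,"tz": 0,"ax": 0,"ay": 0,"az": 0,"gripper": 1}
    - {"tx": 1.5,"ty": 0,"tz": 0,"ax": 0,"ay": 0,"az": 0,"gripper": 1}
    - {"tx": 2,"ty": 0,"tz": 0,"ax": 0,"ay": 0,"az": 0,"gripper": 1}
    - {"tx": 2.5,"ty": 0,"tz": 0,"ax": 0,"ay": 0,"az": 0,"gripper": 1}
    - {"tx": 2.5,"ty": 0,"tz": 0,"ax": 0,"ay": 0,"az": 0,"gripper": 1}
    - {"tx": 2.5,"ty": 0,"tz": 0,"ax": 0,"ay": 0,"az": 0,"gripper": 1}
    - {"tx": 2.5,"ty": 0,"tz": 0,"ax": 0,"ay": 0,"az": 0,"gripper": 1}

```text
time: 28.05
position: [456.0, 315.1, 50.2]
ee_rot: [0.743, -0.112, 0.647, 0.128]
wrist_force: [0.0, -0.1, -0.1]
opening: 13.6
```

```bash
python3 sc.py
```

```text
28.05 [456.  315.1  50.2] [ 0.  -0.1 -0.1]
0 135 [ 1.3  5.5 14.1 36.4]
12 97 [ 1.1  4.5  7.5 26.8]
24 95 [ 1.6  3.9  6.5 26.8]
36 106 [ 1.9  5.   7.3 27.8]
48 98 [ 2.   4.4  7.6 27.1]
60 62 [-1.3  2.2  3.9 25.8]
```

play_rows:
  increments:
    - {"tx": 0.6,"ty": 0,"tz": 0,"ax": 0,"ay": 0,"az": 0,"gripper": 1}
    - {"tx": 1.2,"ty": 0,"tz": 0,"ax": 0,"ay": 0,"az": 0,"gripper": 1}
    - {"tx": 1.2,"ty": 0,"tz": 0,"ax": 0,"ay": 0,"az": 0,"gripper": 0.5}
    - {"tx": 1.2,"ty": 0,"tz": 0,"ax": 0,"ay": 0,"az": 0,"gripper": 0}
    - {"tx": 1.2,"ty": 0,"tz": 0,"ax": 0,"ay": 0,"az": 0,"gripper": -0.5}
    - {"tx": 1.2,"ty": 0,"tz": 0,"ax": 0,"ay": 0,"az": 0,"gripper": -0.5}
    - {"tx": 1.2,"ty": 0,"tz": 0,"ax": 0,"ay": 0,"az": 0,"gripper": -0.5}
    - {"tx": 1.2,"ty": 0,"tz": 0,"ax": 0,"ay": 0,"az": 0,"gripper": -0.5}

```text
time: 29.1
position: [456.1, 315.1, 49.0]
ee_rot: [0.743, -0.112, 0.647, 0.128]
wrist_force: [-0.5, -0.2, 0.1]
opening: 63.9
```

```bash
python3 sc.py; python3 - <<'E'
from h import *; from station import sensors
s=sensors.read_state()
print(s["opening"],nose(s,[0,0,0],0,0)[0][:0],delta(s,s["position"]+[0,0,120],toolR(19.6,0,1)),delta(s,TUB+[0,0,190],toolR(TY,0,1)))
E
```

```text
29.1 [456.1 315.1  49. ] [-0.5 -0.2  0.1]
0 126 [-0.2  4.9 16.3 35. ]
12 95 [-0.2  3.2  5.6 26.6]
24 94 [-1.6  2.9  5.3 26.4]
36 98 [-0.9  3.2  5.4 25.3]
48 103 [-0.4  2.9  5.  26.1]
60 63 [-1.   1.7  3.9 24.9]
64.08662605924923 [] (array([-1.188e+02, -1.000e-01,  1.660e+01]), array([0.1, 8. , 0. ])) (array([-137. , -245.4,   36.7]), array([ 2.9,  8. , -0.1]))
```

play_rows:
  increments:
    - {"tx": -6,"ty": 0,"tz": 0.5,"ax": 0,"ay": 0,"az": 0,"gripper": -0.5}
    - {"tx": -20,"ty": 0,"tz": 2.5,"ax": 0,"ay": 0,"az": 0,"gripper": -0.5}
    - {"tx": -38,"ty": 0,"tz": 5,"ax": 0,"ay": 0,"az": 0,"gripper": -1}
    - {"tx": -58,"ty": 0,"tz": 8,"ax": 0,"ay": 2,"az": 0,"gripper": -1}
    - {"tx": -78,"ty": 0,"tz": 11,"ax": 0,"ay": 4,"az": 0,"gripper": -1}
    - {"tx": -98,"ty": -20,"tz": 14,"ax": 0,"ay": 6,"az": 0,"gripper": -1}
    - {"tx": -115,"ty": -55,"tz": 18,"ax": 0.5,"ay": 8,"az": 0,"gripper": -1}
    - {"tx": -130,"ty": -95,"tz": 22,"ax": 1,"ay": 8,"az": 0,"gripper": -1}

```text
time: 30.15
position: [492.9, 226.8, 182.8]
ee_rot: [0.698, -0.115, 0.697, 0.115]
wrist_force: [1.0, 1.0, -0.1]
opening: 85.7
```

play_rows:
  increments:
    - {"tx": 0,"ty": -35,"tz": 4,"ax": 0.5,"ay": 0,"az": 0,"gripper": -1}
    - {"tx": 0,"ty": -75,"tz": 8,"ax": 1,"ay": 0,"az": 0,"gripper": -1}
    - {"tx": 0,"ty": -110,"tz": 12,"ax": 1.5,"ay": 0,"az": 0,"gripper": -1}
    - {"tx": 0,"ty": -135,"tz": 15,"ax": 1.9,"ay": 0,"az": 0,"gripper": -1}
    - {"tx": 0,"ty": -150,"tz": 15,"ax": 1.9,"ay": 0,"az": 0,"gripper": -1}
    - {"tx": 0,"ty": -150,"tz": 15,"ax": 1.9,"ay": 0,"az": 0,"gripper": -1}
    - {"tx": 0,"ty": -150,"tz": 15,"ax": 1.9,"ay": 0,"az": 0,"gripper": -1}
    - {"tx": 0,"ty": -150,"tz": 15,"ax": 1.9,"ay": 0,"az": 0,"gripper": -1}

```text
time: 31.15
position: [553.4, 90.7, 180.9]
ee_rot: [0.699, -0.103, 0.7, 0.104]
wrist_force: [-0.4, -0.6, 0.2]
opening: 85.3
```

```bash
python3 - <<'E'
from h import *; from station import sensors,optics
s=sensors.read_state(); print(s["time"],s["position"].round(1),s["joint_pos"].round(2),s["opening"])
d=optics.snapshot("scene"); P=cloud(d); im=d["pixels"]; hsv=cv2.cvtColor(im,cv2.COLOR_BGR2HSV)
m=(abs(P[...,0]-555)<75)&(abs(P[...,1]-90)<65)&(P[...,2]>45)&(P[...,2]<62)&(hsv[...,1]<80); print(m.sum(),rect(P[m]))
for z in(190,90,20): print(delta(s,TUB+[0,0,z],toolR(TY,0,1)))
S0=np.array([511,336,0.]); Q=(P-S0)@scoopR(19.6,0).as_matrix()
h=(Q[...,2]>55)&(Q[...,2]<85)&(abs(Q[...,1])<30)&(Q[...,0]>-110)&(Q[...,0]<0)&(hsv[...,2]<90); print("handle",rect(P[h]),np.median(P[h][:,2]))
E
```

```text
31.15 [553.4  90.7 180.9] [ 0.05  0.37 -0.06  1.14  0.   -0.24] 85.32229603936345
389 (array([554.9,  90.7]), array([104.9,  72.1]), 16.4)
(array([-9.1, -1.1,  1.3]), array([ 0. , -0.1, -0. ]))
(array([90.9, -1.2,  1.4]), array([ 0. , -0.1, -0. ]))
(array([160.9,  -1.2,   1.5]), array([ 0. , -0.1, -0. ]))
handle (array([456.4, 312.1]), array([75.4, 17.2]), 17.9) 72.87681318265892
```

play_rows:
  increments:
    - {"tx": 15,"ty": -0.7,"tz": 1,"ax": 0,"ay": 0,"az": 0,"gripper": -1}
    - {"tx": 45,"ty": -0.7,"tz": 1.4,"ax": 0,"ay": 0,"az": 0,"gripper": -1}
    - {"tx": 75,"ty": -0.7,"tz": 1.4,"ax": 0,"ay": 0,"az": 0,"gripper": -1}
    - {"tx": 105,"ty": -0.7,"tz": 1.4,"ax": 0,"ay": 0,"az": 0,"gripper": -1}
    - {"tx": 130,"ty": -0.7,"tz": 1.4,"ax": 0,"ay": 0,"az": 0,"gripper": -1}
    - {"tx": 150,"ty": -0.7,"tz": 1.4,"ax": 0,"ay": 0,"az": 0,"gripper": -1}
    - {"tx": 164,"ty": -0.7,"tz": 1.4,"ax": 0,"ay": 0,"az": 0,"gripper": -1}
    - {"tx": 168,"ty": -0.7,"tz": 1.4,"ax": 0,"ay": 0,"az": 0,"gripper": -1}

```text
time: 32.2
position: [554.2, 89.6, 11.5]
ee_rot: [0.699, -0.103, 0.701, 0.103]
wrist_force: [-0.2, -0.3, 0.4]
opening: 85.4
```

play_rows:
  increments:
    - {"tx": 0,"ty": 0,"tz": 0,"ax": 0,"ay": 0,"az": 0,"gripper": -1}
    - {"tx": 0,"ty": 0,"tz": 0,"ax": 0,"ay": 0,"az": 0,"gripper": -0.8}
    - {"tx": 0,"ty": 0,"tz": 0,"ax": 0,"ay": 0,"az": 0,"gripper": -0.7}
    - {"tx": 0,"ty": 0,"tz": 0,"ax": 0,"ay": 0,"az": 0,"gripper": -0.6}
    - {"tx": 0,"ty": 0,"tz": 0,"ax": 0,"ay": 0,"az": 0,"gripper": 0}
    - {"tx": 0,"ty": 0,"tz": 0,"ax": 0,"ay": 0,"az": 0,"gripper": 1}
    - {"tx": 0,"ty": 0,"tz": 0,"ax": 0,"ay": 0,"az": 0,"gripper": 1}
    - {"tx": 0,"ty": 0,"tz": 0,"ax": 0,"ay": 0,"az": 0,"gripper": 1}

```text
time: 33.2
position: [556.0, 89.6, 13.6]
ee_rot: [0.7, -0.103, 0.699, 0.103]
wrist_force: [-1.1, 0.5, 5.7]
opening: 66.9
```

play_rows:
  increments:
    - {"tx": 0,"ty": 0,"tz": 0,"ax": 0,"ay": 0,"az": 0,"gripper": 1}
    - {"tx": -2,"ty": 0,"tz": 0,"ax": 0,"ay": 0,"az": 0,"gripper": 1}
    - {"tx": -6,"ty": 0,"tz": 0,"ax": 0,"ay": 0,"az": 0,"gripper": 1}
    - {"tx": -11,"ty": 0,"tz": 0,"ax": 0,"ay": 0,"az": 0,"gripper": 1}
    - {"tx": -16,"ty": 0,"tz": 0,"ax": 0,"ay": 0,"az": 0,"gripper": 1}
    - {"tx": -20,"ty": 0,"tz": 0,"ax": 0,"ay": 0,"az": 0,"gripper": 1}
    - {"tx": -20,"ty": 0,"tz": 0,"ax": 0,"ay": 0,"az": 0,"gripper": 1}
    - {"tx": -20,"ty": 0,"tz": 0,"ax": 0,"ay": 0,"az": 0,"gripper": 1}

```text
time: 34.2
position: [555.2, 89.5, 32.7]
ee_rot: [0.699, -0.103, 0.7, 0.103]
wrist_force: [-0.1, -0.8, -1.1]
opening: 67.0
```

```bash
cat > tb.py <<'E'
from h import *; from station import sensors,optics
s=sensors.read_state(); print(s["time"],s["position"].round(1),s["wrist_force"].round(1),s["joint_pos"].round(2),s["opening"])
d=optics.snapshot("scene"); P=cloud(d); im=d["pixels"]; hsv=cv2.cvtColor(im,cv2.COLOR_BGR2HSV)
c=s["position"]
E
cat > tb2.py <<'E'
from tb import *
m=(np.hypot(P[...,0]-c[0],P[...,1]-c[1])<68)&(P[...,2]<c[2]+55)&(P[...,2]>c[2]+25)&(hsv[...,1]<80)&(im.min(2)>110); print(m.sum(),rect(P[m]),np.percentile(P[m][:,2],[5,50,95]))
E
python3 tb2.py
```

```text
34.2 [555.2  89.5  32.7] [-0.1 -0.8 -1.1] [ 0.05  0.49 -0.29  0.79  0.   -0.25] 67.01691123558246
365 (array([554.5,  89.9]), array([105.3,  72.4]), 16.6) [58.91017556 68.99373467 75.97939403]
```

```bash
python3 - <<'E'
from h import *; from station import sensors
s=sensors.read_state()
for z in (150,26): print(delta(s,[523.3,-384.5,z],toolR(19.5,0,1)))
E
```

```text
(array([-117.3, -444.7, -167.2]), array([-2.7, -0.1, -0. ]))
(array([   6.7, -444.7, -167.1]), array([-2.7, -0.1, -0. ]))
```

play_rows:
  increments:
    - {"tx": -8,"ty": 0,"tz": 0,"ax": 0,"ay": 0,"az": 0,"gripper": 1}
    - {"tx": -24,"ty": 0,"tz": 0,"ax": 0,"ay": 0,"az": 0,"gripper": 1}
    - {"tx": -44,"ty": 0,"tz": 0,"ax": 0,"ay": 0,"az": 0,"gripper": 1}
    - {"tx": -65,"ty": -3,"tz": -1,"ax": 0,"ay": 0,"az": 0,"gripper": 1}
    - {"tx": -85,"ty": -13,"tz": -4,"ax": 0,"ay": 0,"az": 0,"gripper": 1}
    - {"tx": -100,"ty": -30,"tz": -10,"ax": 0,"ay": 0,"az": 0,"gripper": 1}
    - {"tx": -110,"ty": -55,"tz": -19,"ax": 0,"ay": 0,"az": 0,"gripper": 1}
    - {"tx": -115,"ty": -85,"tz": -30,"ax": 0,"ay": 0,"az": 0,"gripper": 1}

```text
time: 35.25
position: [551.5, -1.8, 149.3]
ee_rot: [0.7, -0.103, 0.699, 0.103]
wrist_force: [0.8, 0.0, -1.0]
opening: 67.4
```

play_rows:
  increments:
    - {"tx": 0,"ty": -30,"tz": -11,"ax": 0,"ay": 0,"az": 0,"gripper": 1}
    - {"tx": 0,"ty": -60,"tz": -23,"ax": 0,"ay": 0,"az": 0,"gripper": 1}
    - {"tx": 0,"ty": -92,"tz": -35,"ax": -0.5,"ay": 0,"az": 0,"gripper": 1}
    - {"tx": 0,"ty": -126,"tz": -48,"ax": -1,"ay": 0,"az": 0,"gripper": 1}
    - {"tx": 0,"ty": -160,"tz": -61,"ax": -1.5,"ay": 0,"az": 0,"gripper": 1}
    - {"tx": 0,"ty": -194,"tz": -74,"ax": -2,"ay": 0,"az": 0,"gripper": 1}
    - {"tx": 0,"ty": -226,"tz": -86,"ax": -2.5,"ay": 0,"az": 0,"gripper": 1}
    - {"tx": 0,"ty": -255,"tz": -97,"ax": -2.7,"ay": 0,"az": 0,"gripper": 1}

```text
time: 36.25
position: [531.0, -274.7, 148.4]
ee_rot: [0.697, -0.119, 0.697, 0.119]
wrist_force: [0.1, -0.2, -2.0]
opening: 67.5
```

play_rows:
  increments:
    - {"tx": 0,"ty": -26,"tz": -9,"ax": 0,"ay": 0,"az": 0,"gripper": 1}
    - {"tx": 0,"ty": -50,"tz": -18,"ax": 0,"ay": 0,"az": 0,"gripper": 1}
    - {"tx": 0,"ty": -70,"tz": -25,"ax": 0,"ay": 0,"az": 0,"gripper": 1}
    - {"tx": 0,"ty": -86,"tz": -31,"ax": 0,"ay": 0,"az": 0,"gripper": 1}
    - {"tx": 0,"ty": -97,"tz": -34,"ax": 0,"ay": 0,"az": 0,"gripper": 1}
    - {"tx": 10,"ty": -102,"tz": -35,"ax": 0,"ay": 0,"az": 0,"gripper": 1}
    - {"tx": 25,"ty": -104,"tz": -36,"ax": 0,"ay": 0,"az": 0,"gripper": 1}
    - {"tx": 40,"ty": -104,"tz": -36,"ax": 0,"ay": 0,"az": 0,"gripper": 1}

```text
time: 37.25
position: [532.1, -381.9, 106.1]
ee_rot: [0.696, -0.119, 0.697, 0.12]
wrist_force: [0.4, -0.7, -2.0]
opening: 67.4
```

```bash
python3 tb2.py; python3 - <<'E'
from h import *; from station import sensors
s=sensors.read_state()
for z in (60,26): print(delta(s,[523.3,-384.5,z],toolR(19.5,0,1)))
d=dict(np.load("pics/top0.npz")); P=cloud(d); hsv=cv2.cvtColor(d["pixels"],cv2.COLOR_BGR2HSV)
w=(abs(hsv[...,0].astype(int)-14)<8)&(hsv[...,1]>60)&(hsv[...,2]>100); w[:205]=0;w[300:]=0;w[:,:450]=0;w[:,530:]=0
n,l,st,ce=cv2.connectedComponentsWithStats(w.astype(np.uint8)); i=1+st[1:,4].argmax(); v,u=np.where(l==i); print("board top view",rect(plane(d,np.c_[u,v],12)))
E
```

```text
37.25 [ 532.1 -381.9  106.1] [ 0.4 -0.7 -2. ] [-0.72  0.6   0.11  1.08 -0.   -1.06] 67.44983925490253
334 (array([ 533.1, -379.4]), array([103.5,  72.1]), 19.5) [132.37594336 143.59316744 149.43214613]
(array([43.7, -1.1, -8.3]), array([-0. , -0.2, -0.3]))
(array([77.7, -1.3, -8.2]), array([-0. , -0.2, -0.3]))
board top view (array([ 523.7, -383.7]), array([170.8, 132.3]), 19.4)
```

play_rows:
  increments:
    - {"tx": 6,"ty": -1,"tz": -3,"ax": 0,"ay": 0,"az": 0,"gripper": 1}
    - {"tx": 18,"ty": -2,"tz": -8,"ax": 0,"ay": 0,"az": 0,"gripper": 1}
    - {"tx": 32,"ty": -2,"tz": -8.5,"ax": 0,"ay": 0,"az": 0,"gripper": 1}
    - {"tx": 46,"ty": -2,"tz": -8.5,"ax": 0,"ay": 0,"az": 0,"gripper": 1}
    - {"tx": 58,"ty": -2,"tz": -8.5,"ax": 0,"ay": 0,"az": 0,"gripper": 1}
    - {"tx": 67,"ty": -2,"tz": -8.5,"ax": 0,"ay": 0,"az": 0,"gripper": 1}
    - {"tx": 71,"ty": -2,"tz": -8.5,"ax": 0,"ay": 0,"az": 0,"gripper": 1}
    - {"tx": 73,"ty": -2,"tz": -8.5,"ax": 0,"ay": 0,"az": 0,"gripper": 1}

```text
time: 38.3
position: [525.2, -387.5, 34.8]
ee_rot: [0.697, -0.12, 0.697, 0.119]
wrist_force: [0.5, -0.2, -0.7]
opening: 67.4
```

play_rows:
  increments:
    - {"tx": 0.5,"ty": 0,"tz": 0,"ax": 0,"ay": 0,"az": 0,"gripper": 1}
    - {"tx": 1,"ty": 0,"tz": 0,"ax": 0,"ay": 0,"az": 0,"gripper": 1}
    - {"tx": 1.5,"ty": 0,"tz": 0,"ax": 0,"ay": 0,"az": 0,"gripper": 1}
    - {"tx": 2,"ty": 0,"tz": 0,"ax": 0,"ay": 0,"az": 0,"gripper": 1}
    - {"tx": 2.5,"ty": 0,"tz": 0,"ax": 0,"ay": 0,"az": 0,"gripper": 1}
    - {"tx": 3,"ty": 0,"tz": 0,"ax": 0,"ay": 0,"az": 0,"gripper": 1}
    - {"tx": 3,"ty": 0,"tz": 0,"ax": 0,"ay": 0,"az": 0,"gripper": 1}
    - {"tx": 3,"ty": 0,"tz": 0,"ax": 0,"ay": 0,"az": 0,"gripper": 1}

```text
time: 39.3
position: [525.0, -387.4, 31.8]
ee_rot: [0.697, -0.119, 0.697, 0.12]
wrist_force: [0.1, 0.0, -1.6]
opening: 67.5
```

```bash
python3 tb2.py
```

```text
39.3 [ 525.  -387.4   31.8] [ 0.1  0.  -1.6] [-0.73  0.65 -0.    0.92 -0.   -1.07] 67.5184804397752
287 (array([ 525.3, -385.7]), array([105.5,  72.1]), 18.6) [57.94640545 70.07839002 74.90919897]
```

play_rows:
  increments:
    - {"tx": 0,"ty": 1.2,"tz": -0.6,"ax": 0,"ay": 0,"az": 0,"gripper": 1}
    - {"tx": 1,"ty": 2.5,"tz": -1.2,"ax": 0,"ay": 0,"az": 0,"gripper": 1}
    - {"tx": 2,"ty": 2.5,"tz": -1.2,"ax": 0,"ay": 0,"az": 0,"gripper": 1}
    - {"tx": 3,"ty": 2.5,"tz": -1.2,"ax": 0,"ay": 0,"az": 0,"gripper": 1}
    - {"tx": 4,"ty": 2.5,"tz": -1.2,"ax": 0,"ay": 0,"az": 0,"gripper": 1}
    - {"tx": 4.5,"ty": 2.5,"tz": -1.2,"ax": 0,"ay": 0,"az": 0,"gripper": 1}
    - {"tx": 4.5,"ty": 2.5,"tz": -1.2,"ax": 0,"ay": 0,"az": 0,"gripper": 1}
    - {"tx": 4.5,"ty": 2.5,"tz": -1.2,"ax": 0,"ay": 0,"az": 0,"gripper": 1}

```text
time: 40.35
position: [523.1, -385.5, 27.3]
ee_rot: [0.697, -0.119, 0.697, 0.12]
wrist_force: [-1.2, -0.3, -1.3]
opening: 67.4
```

play_rows:
  increments:
    - {"tx": 0.4,"ty": 0,"tz": 0,"ax": 0,"ay": 0,"az": 0,"gripper": 1}
    - {"tx": 0.8,"ty": 0,"tz": 0,"ax": 0,"ay": 0,"az": 0,"gripper": 1}
    - {"tx": 1.2,"ty": 0,"tz": 0,"ax": 0,"ay": 0,"az": 0,"gripper": 1}
    - {"tx": 1.6,"ty": 0,"tz": 0,"ax": 0,"ay": 0,"az": 0,"gripper": 1}
    - {"tx": 2,"ty": 0,"tz": 0,"ax": 0,"ay": 0,"az": 0,"gripper": 1}
    - {"tx": 2,"ty": 0,"tz": 0,"ax": 0,"ay": 0,"az": 0,"gripper": 1}
    - {"tx": 2,"ty": 0,"tz": 0,"ax": 0,"ay": 0,"az": 0,"gripper": 1}
    - {"tx": 2,"ty": 0,"tz": 0,"ax": 0,"ay": 0,"az": 0,"gripper": 1}

```text
time: 41.35
position: [523.0, -385.5, 25.7]
ee_rot: [0.697, -0.119, 0.697, 0.119]
wrist_force: [-2.0, 1.4, 3.1]
opening: 67.5
```

```bash
python3 tb2.py
```

```text
41.35 [ 523.  -385.5   25.7] [-2.   1.4  3.1] [-0.73  0.65 -0.02  0.9  -0.   -1.07] 67.48971284885454
286 (array([ 523.5, -383. ]), array([104.1,  73.1]), 19.2) [52.1077067  63.55999799 68.51662022]
```

Contact with the board is now felt (+3 N), and the tub is centred within about 1–2 mm. I open, then back straight up.

play_rows:
  increments:
    - {"tx": 0,"ty": 0,"tz": 0,"ax": 0,"ay": 0,"az": 0,"gripper": -0.6}
    - {"tx": 0,"ty": 0,"tz": 0,"ax": 0,"ay": 0,"az": 0,"gripper": -0.8}
    - {"tx": 0,"ty": 0,"tz": 0,"ax": 0,"ay": 0,"az": 0,"gripper": -1}
    - {"tx": 0,"ty": 0,"tz": 0,"ax": 0,"ay": 0,"az": 0,"gripper": -1}
    - {"tx": 0,"ty": 0,"tz": 0,"ax": 0,"ay": 0,"az": 0,"gripper": -1}
    - {"tx": 0,"ty": 0,"tz": 0,"ax": 0,"ay": 0,"az": 0,"gripper": -1}
    - {"tx": 0,"ty": 0,"tz": 0,"ax": 0,"ay": 0,"az": 0,"gripper": -1}
    - {"tx": 0,"ty": 0,"tz": 0,"ax": 0,"ay": 0,"az": 0,"gripper": -1}

```text
time: 42.4
position: [523.1, -385.5, 25.4]
ee_rot: [0.697, -0.119, 0.697, 0.12]
wrist_force: [-0.3, 0.1, 0.3]
opening: 85.5
```

play_rows:
  increments:
    - {"tx": -5,"ty": 0,"tz": 0,"ax": 0,"ay": 0,"az": 0,"gripper": -1}
    - {"tx": -18,"ty": 0,"tz": 0,"ax": 0,"ay": 0,"az": 0,"gripper": -1}
    - {"tx": -38,"ty": 0,"tz": 0,"ax": 0,"ay": 0,"az": 0,"gripper": -1}
    - {"tx": -63,"ty": 0,"tz": 0,"ax": 0,"ay": 0,"az": 0,"gripper": -1}
    - {"tx": -90,"ty": 0,"tz": 0,"ax": 0,"ay": 0,"az": 0,"gripper": -1}
    - {"tx": -120,"ty": 0,"tz": 0,"ax": 0,"ay": 0,"az": 0,"gripper": -1}
    - {"tx": -145,"ty": 0,"tz": -30,"ax": 0,"ay": 0,"az": 0,"gripper": -1}
    - {"tx": -160,"ty": 0,"tz": -60,"ax": 0,"ay": 0,"az": 0,"gripper": -1}

```text
time: 43.4
position: [466.9, -406.3, 188.3]
ee_rot: [0.697, -0.121, 0.696, 0.119]
wrist_force: [-0.1, -0.1, -0.5]
opening: 85.3
```

```bash
python3 - <<'E'
from h import *; from station import sensors,optics
s=sensors.read_state(); print(s["time"],s["position"].round(1),s["wrist_force"].round(1))
d=optics.snapshot("scene"); P=cloud(d); im=d["pixels"]; hsv=cv2.cvtColor(im,cv2.COLOR_BGR2HSV)
m=(np.hypot(P[...,0]-523,P[...,1]+384)<68)&(P[...,2]>57)&(P[...,2]<75)&(hsv[...,1]<80)&(im.min(2)>100); print("tub",m.sum(),rect(P[m]),np.percentile(P[m][:,2],[5,50,95]).round(1))
k=(np.hypot(P[...,0]-523,P[...,1]+384)<50)&(P[...,2]<45)&(hsv[...,2]<90); print("dark in tub",k.sum())
cv2.imwrite("pics/s12.png",im)
E
```

```text
43.4 [ 466.9 -406.3  188.3] [-0.1 -0.1 -0.5]
tub 442 (array([ 522.1, -385.8]), array([109.2,  68.4]), 19.6) [58.  65.2 69.3]
dark in tub 15
```

View pics/s12.png

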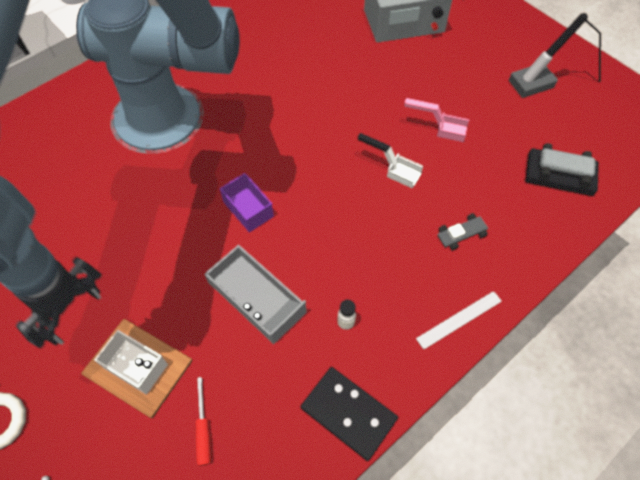

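The last view shows the tub upright in the middle of the board at (132,360) with wheels inside, and two wheels in the bin at (247,307) and (257,316). The scoop lies flat at (390,160), and the jar, screwdriver and chassis look unmoved.

```bash
python3 -c "
from station import ctrl; print(ctrl.hand_in())"
```

```text
the job is handed in; nothing more can be done
None
```

The job is handed in, at about 43 s of the 72 s allowed. I scooped four wheels out of the bin and tipped them into the tub. Then I laid the scoop flat where it had been and set the tub upright on the board.

**Wheels:** a top view after pouring showed four in the tub and two in the bin. In the last scene view only two of the tub's wheels show clearly, because its wall hides the rest. The two in the bin were still there, and none were seen anywhere else.

**Tub:** its measured centre is about 2 mm from the board's centre, with its rim level to within what the camera can measure. It was lowered until contact showed about 3 N, then released. Two readings of its position differed by 2–3 mm.

**Scoop:** it turned about 8° in the grip while against the ramp. I measured this and allowed for it, and the pan read level on the bench at release.

**Bystanders:** the jar, screwdriver and chassis look unmoved; I checked them only by eye.

**Limits:** one joint came to the very edge of its range (−1.0199 against −1.02) on the way to the tub, but did not pass it in any reading. The wrist force read under 10 N at every check.

**Budget:** I viewed 13 pictures against the budget of 10, one more than the two extra allowed.

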